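# Close up four plaster piece moulds, core and all

## Task

Close the four opened plaster moulds ready for tomorrow's pour: lay the loose core in its bed in the long arched bottom half, and set every top half on the bottom half of the same outline, the right way round with gate over gate, so that its keys seat and the joint closes flat all round, the core shut inside. Lower each piece into place instead of letting it drop, for plaster chips, and do not disturb the clay sketch that stands among the moulds.

Things in the scene. Friction and masses are not known exactly. Their poses are not given: they have to be found in the camera images.
- round_bottom: White plaster mould half, loose, joint face up. Outline round with one flat side; 64 mm across, the flat side 27 mm from the origin on -x; 28 mm high. Origin: centre of underside, z up. Three tapered keys 8.5 mm high stand on the joint face; cavity in the middle, pour gate at the -x end.
- round_top: White plaster top half, loose, joint face down, back plain. Outline as round_bottom: 64 mm across, the flat side 27 mm from the origin on -x; 36 mm high, about 0.2 kg; upright sides. Origin: centre of underside, z up. Sockets 14 mm wide in the underside take the keys one way round only: x axes the same way, origin 28 mm above round_bottom's.
- square_bottom: White plaster mould half, loose, joint face up. Outline square with one corner cut off; 60 x 60 mm, its -x +y corner cut off 18 mm along each side; 28 mm high. Origin: centre of underside, z up. Three tapered keys 8.5 mm high stand on the joint face; cavity in the middle, pour gate at the -x end.
- square_top: White plaster top half, loose, joint face down, back plain. Outline as square_bottom: 60 x 60 mm, its -x +y corner cut off 18 mm along each side; 36 mm high, about 0.2 kg; upright sides. Origin: centre of underside, z up. Sockets 14 mm wide in the underside take the keys one way round only: x axes the same way, origin 28 mm above square_bottom's.
- shouldered_bottom: White plaster mould half, loose, joint face up. Outline oblong, shouldered (both corners of the -x end cut off by 18 mm); 84 mm along x, 58 mm along y; 28 mm high. Origin: centre of underside, z up. Three tapered keys 8.5 mm high stand on the joint face; cavity in the middle, pour gate at the -x end.
- shouldered_top: White plaster top half, loose, joint face down, back plain. Outline as shouldered_bottom: 84 mm along x, 58 mm along y; 36 mm high, about 0.2 kg; upright sides. Origin: centre of underside, z up. Sockets 14 mm wide in the underside take the keys one way round only: x axes the same way, origin 28 mm above shouldered_bottom's.
- arched_bottom: White plaster mould half, loose, joint face up. Outline long, -x end square, +x end rounded to an arch; 104 mm along x, 62 mm along y; 28 mm high. Origin: centre of underside, z up. Three tapered keys 8.5 mm high stand on the joint face. Core bed: central trough along x, floor 18 mm above the underside, 72 x 22 mm at floor, 78 x 28 mm at mouth; nearest keys at x 24, y ±22 mm; gate on -y.
- arched_top: White plaster top half, loose, joint face down, back plain. Outline as arched_bottom: 104 mm along x, 62 mm along y; 36 mm high, about 0.2 kg; upright sides. Origin: centre of underside, z up. Sockets 14 mm wide in the underside take the keys one way round only: x axes the same way, origin 28 mm above arched_bottom's. A hollow clears the core.
- core: Core of grey-brown fired clay, loose: round bar 18 mm thick between two square ends, 70 mm long along x, 20 mm wide and high, 0.05 kg. Origin: centre of underside. Seated in the bed (either way round) it lies along x of arched_bottom, its origin 18 mm above that half's, 10 mm standing out of the joint face.
- clay_sketch: Small grey-brown figure sketched in clay, 64 x 75 mm and 95 mm high, standing loose among the moulds; not to be disturbed. Origin: centre of underside.
Things that resemble listed ones, but are neither listed nor needed, are in the scene too. What is shaped like the shouldered_top but blue is not meant.

How it is judged (in metres and radians):
At the end, for the whole second after the job is handed in: Each top half sits on its own bottom half, closed flat (underside within 2.5 mm of the joint, tilt below 0.06 rad, centred within 6 mm, turned below 0.12 rad); the core lies in its bed in the arched mould (within 8 mm, 3 mm in height, 0.12 rad); all released and at rest (z of round_top in the frame of round_bottom between 0.0255 and 0.0305 m and horizontal distance between round_top and round_bottom below 0.006 m and angle between the x axis of round_top and the x axis of round_bottom, either way round below 0.12 rad and angle between each of round_bottom, round_top, square_bottom, square_top, shouldered_bottom, shouldered_top, arched_bottom, arched_top's own z axis and vertical below 0.06 rad and linear speed of each of round_top, square_top, shouldered_top, arched_top, core below 0.01 m/s and z of square_top in the frame of square_bottom between 0.0255 and 0.0305 m and horizontal distance between square_top and square_bottom below 0.006 m and angle between the x axis of square_top and the x axis of square_bottom, either way round below 0.12 rad and z of shouldered_top in the frame of shouldered_bottom between 0.0255 and 0.0305 m and horizontal distance between shouldered_top and shouldered_bottom below 0.006 m and angle between the x axis of shouldered_top and the x axis of shouldered_bottom, either way round below 0.12 rad and z of arched_top in the frame of arched_bottom between 0.0255 and 0.0305 m and horizontal distance between arched_top and arched_bottom below 0.006 m and angle between the x axis of each of arched_top, core and the x axis of arched_bottom, either way round below 0.12 rad and z of core in the frame of arched_bottom between 0.015 and 0.021 m and horizontal distance between core and arched_bottom below 0.008 m); the robot touches nothing.
It fails at once if a top half or the core is dropped into place (reaches it faster than 0.5 m/s, a fall of about 13 mm) ((horizontal distance between round_top and round_bottom below 0.02 m and z of round_top in the frame of round_bottom below 0.045 m and linear speed of round_top above 0.5 m/s) or (horizontal distance between square_top and square_bottom below 0.02 m and z of square_top in the frame of square_bottom below 0.045 m and linear speed of square_top above 0.5 m/s) or (horizontal distance between shouldered_top and shouldered_bottom below 0.02 m and z of shouldered_top in the frame of shouldered_bottom below 0.045 m and linear speed of shouldered_top above 0.5 m/s) or (horizontal distance between arched_top and arched_bottom below 0.02 m and z of arched_top in the frame of arched_bottom below 0.045 m and linear speed of arched_top above 0.5 m/s) or (horizontal distance between core and arched_bottom below 0.02 m and z of core in the frame of arched_bottom below 0.035 m and linear speed of core above 0.5 m/s)).
It fails at once if the clay sketch is shifted by more than 15 mm or tipped (distance of clay_sketch from where it was at the start of the episode above 0.015 m or angle between clay_sketch's own z axis and vertical above 0.2 rad).
It also fails if it takes over 122 s, if anything falls off the work surface, if the arm or the gripper's body presses on something with over 40 N, if the wrist force passes 120 N, or if a joint passes its speed limit or range.

## Robot

A 6-joint arm with a two-finger parallel gripper is mounted at the origin on a cart in front of the work surface, level with it; the furniture and walls round the work are solid. World frame = base frame: x ahead of the robot, y to its left, z up, the work surface at z = 0. Lengths are in mm, angles in rad, forces in N, time in s.
With the tool pointing down it reaches from about 300 to 775 mm from the base axis. Payload 14.6 kg.
Tool frame: the origin (TCP) lies midway between the tips of the shut fingers; the grasp point (between the pads) lies 19 mm behind it; z points along the fingers, y is the line along which they close (so a half turn about z gives the same grasp; the last joint's range is limited). The gripper opens to 94 mm and grips with 3 to 60 N. Pads are 16 mm wide; open, the fingers measure 119 mm over their backs; the gripper's body (75 mm by 177 mm) begins 78 mm behind the grasp point.
Start: joints at [-1.189, 0.3, 1.521, -0, 1.321, -0.067], TCP at [238.628, -495.526, 205.446] pointing down, gripper open.
Joint ranges: [-3.03, 3.03], [-0.79, 2.21], [0.23, 2.52], [-1.04, 4.18], [0, 3.07], [-2.55, 2.55]. Speed limits (rad/s): [2.22, 2.22, 2.57, 3.14, 3.14, 3.14].

## Interface

Orientations are given as [roll, pitch, yaw] about the fixed x, y, z axes, in that order (R = Rz(yaw) Ry(pitch) Rx(roll)).
In Python, from cell import * gives the robot as it stands. The module is installed in compiled form; this text tells all that it offers.
- The arm moves only by the tool servo_tool, never from a script. Its argument "motion" is a list of rows, each an object of numbers: "wx", "wy", "wz": the turn, a rotation vector about the tool's x, y, z in units of 2 rad (1.0 is 2 rad); "dx", "dy", "dz": the shift along the tool's x, y, z in units of 10 cm (1.0 is 10 cm); "fingers": the closure, from -1 (fully open) to 1 (shut). In form: [{"wx": .., "wy": .., "wz": .., "dx": .., "dy": .., "dz": .., "fingers": ..}, ...]. A call has 1 to 10 rows; each row is the pose to reach, as a shift and turn from the pose commanded when the call began, along the tool's axes at that moment; what a row does not reach only later rows make up. A row lasts 1/10 s, in which the tool goes at most 50 mm and 8.59 degrees, less where a joint would pass 70% of its speed; a pose out of reach is approached as far as the arm can. A call with a number of a shift or a turn outside -1 to 1 is refused whole. A call with a gripper value outside its range is refused whole. The fingers move at their own pace and stop on an object; "newtons" is the grip in N (left out, the last holds). Time passes only in rows, so rows that repeat a pose let the fingers close. It gives the time, the measured TCP pose, the force, the opening and the grip force at its end, in the units of the state.
- read_state(): the state, without advancing time (a new reading comes with each control period).
- camera(name): name is "side" or "top"; returns a dict with "image" (400x640x3 uint8, red, green, blue), "fx", "fy", "cx", "cy" (pixels), "k1" (the pictures are not rectified: a ray, as slopes to the right and down, at radius r is drawn at 1 + k1 r^2 times it, then the intrinsics apply), "R" (3x3) and "t" (3): a world point X has camera coordinates R X + t. Camera axes: x right, y down, z forward; pixel columns grow to the right and rows downward; lengths in mm; the calibration is good to about 2 mm. A picture is of the moment at which its call begins. There is no depth.
- sign_off(): hands the job in; it is judged then, once.
Trained networks look in a picture, given as the dict that the camera call returned (one of the last four; its "shot" number tells which), for a name from the list of things; names that differ only in an ending like _2 or _b are one class to them, and where a whole thing is asked for, a point or a joint stands for the part that bears it (a point fixed in the world has none). Each returns a list of dicts, best first, with "conf" (0 to 1); they miss things now and then, are a little off and sometimes report something else, mostly with a low value. They report only what shows in the picture. A call takes as long as a camera call. They do not tell look-alikes from the thing itself.
- spot_in(query, picture): "location" ([column, row] in pixels, amid what is visible of it).
- trace(query, picture): "pixels" (400x640 bool, what is visible of it) and "location" ([column, row] in pixels, amid what is visible of it).
The state is a dict: "clock": time; "joints": joint angles; "qd": joint speeds; "effort": joint torques, N m; "eef_pos": TCP position; "eef_rot": TCP orientation; "wrist_force": force on the tool from outside, world axes, zero at the start; "moment": the same for the moment, N m; "finger_gap": finger opening in mm; "finger_force": force on a finger pad.
Only numpy, scipy, OpenCV 4.12 (cv2) and the standard library are available. Lean on these libraries where they do the work, as an engineer would, in place of code of your own. Each camera call takes 0.05 s, during which the arm holds its last target. There are 200 camera calls.

## Working session

There is one attempt and no reset: what is moved stays moved. The work goes in short steps, Python scripts to look and compute and a tool call to move; the robot and the scene stay as the last step left them, time stands still between calls to the robot, and variables do not carry over. Pictures are saved under pics/ and viewed, at most 14 in all, crops included, and the job is handed in when it is done.

Besides the shell and the picture viewer there is one more tool, called as name([rows], argument=value, ...), one row to a line, values as JSON. servo_tool: Moves the arm, as the interface text tells. Its arguments: {"type":"object","properties":{"motion":{"type":"array","items":{"type":"object","properties":{"wx":{"type":"number"},"wy":{"type":"number"},"wz":{"type":"number"},"dx":{"type":"number"},"dy":{"type":"number"},"dz":{"type":"number"},"fingers":{"type":"number"}}}},"newtons":{"type":"number"}},"required":["motion"]}

```bash
mkdir -p pics; python3 - <<'E'
from cell import *
import cv2
print(read_state())
for n in("top","side"):
    c=camera(n); print({k:v for k,v in c.items() if k!="image"})
    cv2.imwrite(f"pics/{n}0.png",c["image"][:,:,::-1])
E
```

```text
{'clock': 0.0, 'joints': array([-1.18860100e+00,  3.00467628e-01,  1.52158254e+00,  1.17233571e-05,
        1.32068535e+00, -6.66187318e-02]), 'qd': array([ 7.09574333e-04,  8.55384361e-04,  4.37159209e-04,  1.47707559e-03,
       -3.57148437e-05, -1.29844464e-03]), 'effort': array([ 1.30960820e-03, -5.31807625e+01, -3.52742636e+01,  7.08904839e-02,
        2.43537506e-02, -1.24676853e-04]), 'eef_pos': array([ 238.53736795, -495.29230273,  204.88761337]), 'eef_rot': array([-3.14045308e+00, -8.74099672e-05,  4.48811097e-01]), 'wrist_force': array([-0.11266092,  0.1030812 , -0.31761806]), 'moment': array([ 0.02174043,  0.00596348, -0.03909868]), 'finger_force': 0.0, 'finger_gap': 93.9456237189518}
{'fx': 507.64037779228033, 'fy': 507.64037779228033, 'cx': 332.818706077477, 'cy': 198.61636526981337, 'k1': -0.0849136203513214, 'R': array([[-0.01286795, -0.9997175 , -0.01998341],
       [-0.9975808 ,  0.01420071, -0.06805062],
       [ 0.06831517,  0.0190594 , -0.99748172]]), 't': array([  99.46709822,  444.78193726, 1721.17816079]), 'shot': 1}
{'fx': 436.28981423379173, 'fy': 436.28981423379173, 'cx': 318.4791290161278, 'cy': 199.62612505555384, 'k1': 0.02245718713016388, 'R': array([[-0.97791174, -0.20807355, -0.01985002],
       [-0.07842488,  0.45328956, -0.88790659],
       [ 0.19374768, -0.86673754, -0.45959533]]), 't': array([ 449.7213283 ,   48.96822899, 1532.5126254 ]), 'shot': 2}
```

View pics/top0.png

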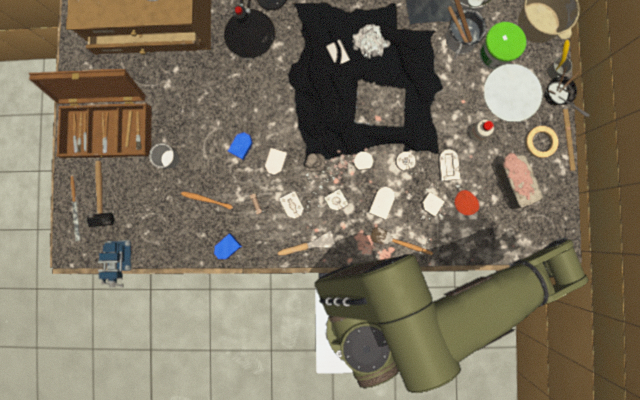

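View pics/side0.png

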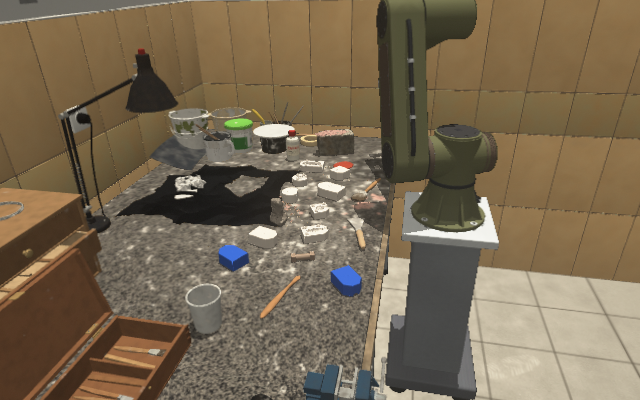

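Top view: the bottoms are round (405,160), arched (450,165), shouldered (290,205) and square (337,200). The tops are shouldered (276,160), round (363,160), arched (382,203) and square (432,203). The core may be near (255,203) and the sketch near (311,160); the blue look-alikes are at (240,145) and (227,246). Next I trace each one and look closer.

```bash
cat > h.py <<'E'
import numpy as np, cv2
def proj(c,X):
    p=np.atleast_2d(X)@c["R"].T+c["t"]; s=p[:,:2]/p[:,2:]
    s=s*(1+c["k1"]*(s**2).sum(1,keepdims=True))
    return s*[c["fx"],c["fy"]]+[c["cx"],c["cy"]]
def ray(c,uv):
    s0=(np.array(uv,float)-[c["cx"],c["cy"]])/[c["fx"],c["fy"]]; s=s0.copy()
    for _ in range(8): s=s0/(1+c["k1"]*(s**2).sum())
    return -c["R"].T@c["t"], c["R"].T@np.r_[s,1]
def onz(c,uv,z):
    o,d=ray(c,uv); return o+d*(z-o[2])/d[2]
def tri(c1,u1,c2,u2):
    o1,d1=ray(c1,u1);o2,d2=ray(c2,u2)
    s=np.linalg.lstsq(np.c_[d1,-d2],o2-o1,rcond=None)[0]
    a,b=o1+d1*s[0],o2+d2*s[1]; return (a+b)/2,np.linalg.norm(a-b)
E
python3 - <<'E'
from cell import *
from h import *
import pickle
ct=camera("top");cs=camera("side")
names=[a+b for a in("round_","square_","shouldered_","arched_") for b in("bottom","top")]+["core","clay_sketch"]
res={}
vis={"top":ct["image"].copy(),"side":cs["image"].copy()}
for n in names:
    for k,c in(("top",ct),("side",cs)):
        r=trace(n,c); res[n,k]=[x for x in r]
        print(n,k,[(np.round(x["location"],1).tolist(),round(x["conf"],2),int(x["pixels"].sum())) for x in r[:3]])
pickle.dump((ct,cs,res),open("s0.pkl","wb"))
a=cv2.resize(ct["image"][135:225,215:475],None,fx=3,fy=3,interpolation=cv2.INTER_CUBIC)
b=cv2.resize(cs["image"][150:250,215:370],None,fx=3,fy=3,interpolation=cv2.INTER_CUBIC)
b=cv2.copyMakeBorder(b,0,0,0,780-465,cv2.BORDER_CONSTANT)
cv2.imwrite("pics/crop0.png",np.vstack([a,b])[:,:,::-1])
E
```

```text
round_bottom top [([404.4, 156.8], 0.64, 275)]
round_bottom side [([296.1, 181.6], 0.44, 179)]
round_top top [([363.3, 161.3], 0.79, 264), ([257.5, 202.4], 0.22, 105)]
round_top side [([291.4, 192.7], 0.48, 201)]
square_bottom top []
square_bottom side [([319.7, 210.2], 0.68, 269)]
square_top top [([429.7, 203.9], 0.87, 303), ([335.2, 199.2], 0.52, 315), ([406.1, 156.5], 0.15, 296)]
square_top side [([340.3, 172.3], 0.65, 241), ([317.6, 209.0], 0.58, 279)]
shouldered_bottom top [([291.9, 205.8], 0.56, 374), ([403.0, 157.8], 0.45, 292)]
shouldered_bottom side [([316.8, 231.6], 0.95, 432), ([262.0, 236.7], 0.16, 456)]
shouldered_top top [([273.7, 161.8], 0.97, 444), ([242.9, 144.9], 0.79, 439), ([225.5, 248.4], 0.71, 451)]
shouldered_top side [([231.0, 256.2], 0.94, 578), ([346.1, 282.0], 0.77, 675), ([261.2, 236.2], 0.69, 520)]
arched_bottom top [([452.6, 167.8], 0.88, 604)]
arched_bottom side [([312.8, 167.5], 0.83, 223), ([319.1, 233.0], 0.7, 449)]
arched_top top [([384.0, 201.2], 0.62, 558)]
arched_top side [([332.7, 188.3], 0.93, 374), ([275.2, 212.6], 0.37, 360)]
core top [([254.9, 203.7], 0.57, 96)]
core side [([303.4, 255.7], 0.62, 119)]
clay_sketch top [([316.3, 162.5], 0.81, 310)]
clay_sketch side [([275.5, 212.3], 0.55, 351)]
```

View pics/crop0.png

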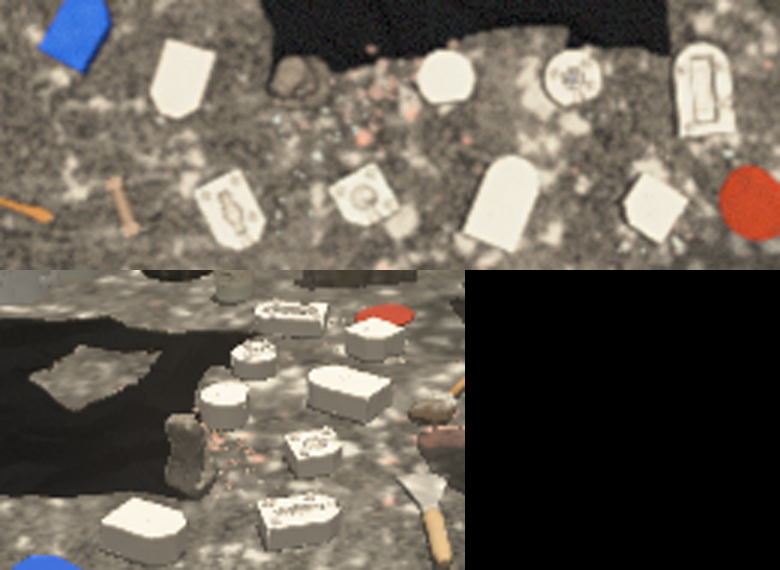

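The crops confirm the outlines and the clear cut corner, flat and arch on each piece. The core is the dumbbell at about (255,204). Next I fit the known outlines to both images to sub-pixel accuracy, with height left free as a check.

```bash
cat > fit.py <<'E'
from h import *
from scipy.optimize import minimize
def arc(cx,r,a0,a1,n=24):
    t=np.linspace(a0,a1,n); return np.c_[cx+r*np.cos(t),r*np.sin(t)]
b=np.arccos(-27/32)
OUT={"round":arc(0,32,-b,b,40),
"square":np.array([[-30,-30],[30,-30],[30,30],[-12,30],[-30,12.]]),
"shouldered":np.array([[42,-29],[42,29],[-24,29],[-42,11],[-42,-11],[-24,-29.]]),
"arched":np.vstack([[[-52,31],[-52,-31]],arc(21,31,-np.pi/2,np.pi/2)]),
"core":np.array([[-35,-10],[35,-10],[35,-9.],[35,10],[-35,10]])}
def poly3(o,p):
    x,y,z,a=p; R=np.array([[np.cos(a),-np.sin(a)],[np.sin(a),np.cos(a)]])
    q=o@R.T+[x,y]; return np.c_[q,np.full(len(q),z)]
S=8
def mask(uv,box):
    u0,v0,w,h=box
    m=np.zeros((h*S,w*S),np.uint8)
    q=((uv-[u0,v0]+.5)*S-.5)*16
    cv2.fillPoly(m,[np.round(q).astype(np.int32)],255,shift=4)
    return cv2.resize(m,(w,h),interpolation=cv2.INTER_AREA)/255.
def fit(shape,cams,xy,z0,chan,fixz=None,yaws=None,band=2.5):
    o=OUT[shape]
    boxes=[]
    for c in cams:
        u=proj(c,[[*xy,z0]])[0]; boxes.append((int(u[0])-30,int(u[1])-30,60,60))
    I=[chan(c["image"][y:y+h,x:x+w].astype(float)) for c,(x,y,w,h) in zip(cams,boxes)]
    def cost(p,W=None,full=False):
        if fixz is not None: p=[p[0],p[1],fixz,p[2]]
        tot=0
        for i,c in enumerate(cams):
            m=mask(proj(c,poly3(o,p)),boxes[i]); w=W[i] if W else W0[i]
            sw=w.sum(); mi=(w*I[i]).sum()/sw; mm=(w*m).sum()/sw
            di=I[i]-mi; dm=m-mm
            cc=(w*di*dm).sum(); tot+=(1-cc*abs(cc)/((w*di*di).sum()*(w*dm*dm).sum()+1e-9))
        return tot
    def weights(p,inner,outer):
        if fixz is not None: p=[p[0],p[1],fixz,p[2]]
        W=[]
        for c,bx in zip(cams,boxes):
            m=(mask(proj(c,poly3(o,p)),bx)>.5).astype(np.uint8)
            di=cv2.distanceTransform(m,cv2.DIST_L2,5); do=cv2.distanceTransform(1-m,cv2.DIST_L2,5)
            W.append(((di<=inner)&(do<=outer)).astype(float))
        return W
    best=None
    yy,xx=np.mgrid[:60,:60]; W0=[(np.hypot(xx-30,yy-30)<22).astype(float)]*len(cams)
    mk=lambda x,y,a:[x,y,z0,a] if fixz is None else [x,y,a]
    c0=sorted((cost(mk(xy[0],xy[1],a)),a) for a in (np.arange(0,2*np.pi,.2) if yaws is None else yaws))
    for _,a in c0[:6]:
        p=mk(xy[0],xy[1],a)
        n=len(p); st=np.diag([5,5,4,.15] if n==4 else [5,5,.15])
        r=minimize(cost,p,method="Nelder-Mead",options=dict(initial_simplex=np.vstack([p,np.array(p)+st]),xatol=.05,fatol=1e-5,maxiter=250))
        if best is None or r.fun<best.fun: best=r
    for k in range(2):
        p=best.x; W=weights(p,band,3.5); n=len(p); st=np.diag([2,2,2,.06] if n==4 else [2,2,.06])
        best=minimize(lambda q:cost(q,W),p,method="Nelder-Mead",options=dict(initial_simplex=np.vstack([p,np.array(p)+st]),xatol=.02,fatol=1e-6,maxiter=300))
    p=best.x; return (np.r_[p[:2],fixz,p[2]] if fixz is not None else p),best.fun
white=lambda I:np.clip(I.min(2),90,215)
core=lambda I:I[:,:,0]-I[:,:,2]
E
cat > run0.py <<'E'
from fit import *
import pickle
ct,cs,res=pickle.load(open("s0.pkl","rb"))
PX={"round_bottom":(405,160),"round_top":(363,160),"square_bottom":(337,201),"square_top":(432,204),"shouldered_bottom":(291,205),"shouldered_top":(275.5,161),"arched_bottom":(450,165),"arched_top":(382,203)}
P={}
for n,u in PX.items():
    s,h=n.split("_"); z=28 if h=="bottom" else 36
    xy=onz(ct,u,z)[:2]
    pt,ft=fit(s,[ct],xy,z,white,fixz=z); ps,fs=fit(s,[cs],pt[:2],z,white,fixz=z,yaws=[pt[3]])
    pj,fj=fit(s,[ct,cs],pt[:2],z,white,yaws=[pt[3]])
    P[n]=pj
    print(n,"top",pt.round(2),round(ft,3),"side",ps.round(2),round(fs,3),"joint",pj.round(2),round(fj,3))
xy=onz(ct,(255,204),20)[:2]
for nm,cc in(("top",[ct]),("side",[cs])):
    r=fit("core",cc,xy,20,core,fixz=20,yaws=np.arange(0,3.1,.2)); print("core",nm,r[0].round(2),round(r[1],3))
r=fit("core",[ct,cs],xy,20,core,yaws=np.arange(0,3.1,.2)); P["core"]=r[0]; print("core j",r[0].round(2),r[1])
print("tri core",tri(ct,(254.9,203.7),cs,(303.4,255.7)),"sketch",onz(ct,(311,160),60))
pickle.dump(P,open("P.pkl","wb"))
E
time python3 run0.py
```

```text
round_bottom top [ 574.23 -157.11   28.      3.35] 0.29 side [ 573.37 -157.82   28.      3.33] 0.178 joint [ 574.   -157.11   28.07    3.28] 0.474
round_top top [575.21 -12.02  36.     3.13] 0.21 side [573.14 -14.42  36.     2.71] 0.227 joint [574.75 -12.11  36.61   3.17] 0.462
square_bottom top [438.53  82.95  28.     0.5 ] 0.248 side [438.02  81.43  28.     0.52] 0.288 joint [438.45  82.86  28.53   0.5 ] 0.535
square_top top [ 424.02 -242.94   36.      5.66] 0.327 side [ 422.57 -241.96   36.      5.68] 0.062 joint [ 423.44 -242.77   35.49    5.67] 0.386
shouldered_bottom top [423.72 232.5   28.     0.46] 0.142 side [422.54 231.11  28.     0.44] 0.247 joint [423.51 232.76  29.03   0.45] 0.427
shouldered_top top [574.61 290.11  36.     5.97] 0.063 side [573.   290.65  36.     5.96] 0.031 joint [574.01 290.07  35.63   5.97] 0.113
arched_bottom top [ 557.56 -306.27   28.      6.34] 0.196 side [ 557.4  -307.54   28.      6.35] 0.256 joint [ 557.14 -306.     28.84    6.34] 0.457
arched_top top [433.16 -77.2   36.     5.87] 0.25 side [431.98 -76.57  36.     5.88] 0.096 joint [432.52 -76.88  35.94   5.88] 0.365
core top [4.3354e+02 3.5907e+02 2.0000e+01 3.6000e-01] 0.177
core side [4.3156e+02 3.6422e+02 2.0000e+01 3.1000e-01] 0.282
core j [4.3290e+02 3.5942e+02 1.6590e+01 3.5000e-01] 0.47501723652010963
tri core (array([430.52983986, 361.42825033,  14.25086719]), np.float64(4.020931074945061)) sketch [574.10308299 164.19970789  60.        ]
real	0m7.486s
user	0m7.317s
sys	0m0.375s
```

The fitted heights (28 and 36 mm) and the two views agree to 1–2 mm. I need a small planner that prints the tool-frame numbers, and then I can start moving.

```bash
cat > plan.py <<'E'
import sys,numpy as np
from cell import read_state
def plan(*tg):
    s=read_state(); p=np.array(s["eef_pos"]); a=s["eef_rot"][2]
    print("clk %.1f"%s["clock"],"pos",p.round(1),"rot",np.round(s["eef_rot"],3),"gap %.1f F %.1f"%(s["finger_gap"],s["finger_force"]),"wf",np.round(s["wrist_force"],1),"q6 %.2f"%s["joints"][5])
    for x,y,z,yaw in tg:
        print("->",x,y,z,yaw)
        while 1:
            d=np.array([x,y,z])-p; w=-((yaw-a+np.pi)%(2*np.pi)-np.pi)
            if np.abs(d).max()<.6 and abs(w)<.003: break
            R=np.array([[np.cos(a),np.sin(a),0],[np.sin(a),-np.cos(a),0],[0,0,-1]])
            t=R.T@d; t*=min(1,100/np.abs(t).max()); t=t.round(0 if np.linalg.norm(d)>100 else 1)
            w=round(w/2,3); p=p+R@t; a-=2*w
            print("  dx %.3f dy %.3f dz %.3f wz %.3f rows>=%d"%(*t/100,w,max(np.linalg.norm(t)//45+1,abs(w)*2//.14+1)))
if __name__=="__main__":
    v=[float(e) for e in sys.argv[1:]]; plan(*[v[i:i+4] for i in range(0,len(v),4)])
E
python3 plan.py 423.5 -242.8 110 -0.61 423.5 -242.8 12 -0.61
```

```text
clk 1.2 pos [ 238.6 -495.5  205.5] rot [-3.142 -0.     0.449] gap 94.1 F 0.0 wf [-0.2 -0.2  0.8] q6 -0.07
-> 423.5 -242.8 110.0 -0.61
  dx 1.000 dy -0.530 dz 0.350 wz 0.529 rows>=8
  dx 0.020 dy -1.000 dz 0.300 wz 0.000 rows>=3
  dx 0.020 dy -1.000 dz 0.300 wz 0.000 rows>=3
-> 423.5 -242.8 12.0 -0.61
  dx 0.001 dy 0.001 dz 0.985 wz 0.000 rows>=3
```

servo_tool([
  {"dx": 1.0,"dy": -0.53,"dz": 0.35,"wz": 0.529,"fingers": -1},
  {"dx": 1.0,"dy": -0.53,"dz": 0.35,"wz": 0.529,"fingers": -1},
  {"dx": 1.0,"dy": -0.53,"dz": 0.35,"wz": 0.529,"fingers": -1},
  {"dx": 1.0,"dy": -0.53,"dz": 0.35,"wz": 0.529,"fingers": -1},
  {"dx": 1.0,"dy": -0.53,"dz": 0.35,"wz": 0.529,"fingers": -1},
  {"dx": 1.0,"dy": -0.53,"dz": 0.35,"wz": 0.529,"fingers": -1},
  {"dx": 1.0,"dy": -0.53,"dz": 0.35,"wz": 0.529,"fingers": -1},
  {"dx": 1.0,"dy": -0.53,"dz": 0.35,"wz": 0.529,"fingers": -1},
])

```text
schema error: expected keys wx, wy, wz, dx, dy, dz, fingers
```

servo_tool([
  {"dx": 0.02,"dy": -1.0,"dz": 0.3,"fingers": -1},
  {"dx": 0.02,"dy": -1.0,"dz": 0.3,"fingers": -1},
  {"dx": 0.02,"dy": -1.0,"dz": 0.3,"fingers": -1},
])

```text
schema error: expected keys wx, wy, wz, dx, dy, dz, fingers
```

servo_tool([
  {"dx": 0.02,"dy": -1.0,"dz": 0.3,"fingers": -1},
  {"dx": 0.02,"dy": -1.0,"dz": 0.3,"fingers": -1},
  {"dx": 0.02,"dy": -1.0,"dz": 0.3,"fingers": -1},
  {"dx": 0.02,"dy": -1.0,"dz": 0.3,"fingers": -1},
])

```text
schema error: expected keys wx, wy, wz, dx, dy, dz, fingers
```

```bash
python3 plan.py 423.5 -242.8 12 -0.61; python3 - <<'E'
from cell import *
from h import *
ct=camera("top")
X=read_state()["eef_pos"]
print(proj(ct,[X]))
a=cv2.resize(ct["image"][135:275,215:475],None,fx=3,fy=3,interpolation=cv2.INTER_CUBIC)
cv2.imwrite("pics/crop1.png",a[:,:,::-1])
E
```

```text
clk 1.2 pos [ 238.6 -495.5  205.5] rot [-3.142 -0.     0.449] gap 94.1 F 0.0 wf [-0.2 -0.2  0.8] q6 -0.07
-> 423.5 -242.8 12.0 -0.61
  dx 1.000 dy -0.530 dz 0.700 wz 0.529 rows>=8
  dx 0.020 dy -1.000 dz 0.620 wz 0.000 rows>=3
  dx 0.020 dy -1.000 dz 0.610 wz 0.000 rows>=3
[[525.96780311 259.6511699 ]]
```

View pics/crop1.png

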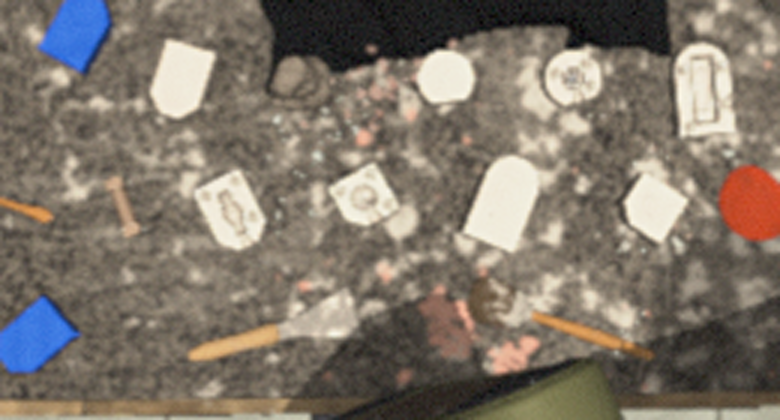

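The crop shows the scene unchanged; the calls were refused because every row needs all the keys. I resend them.

servo_tool([
  {"wx": 0,"wy": 0,"wz": 0.529,"dx": 1.0,"dy": -0.53,"dz": 0.35,"fingers": -1},
  {"wx": 0,"wy": 0,"wz": 0.529,"dx": 1.0,"dy": -0.53,"dz": 0.35,"fingers": -1},
  {"wx": 0,"wy": 0,"wz": 0.529,"dx": 1.0,"dy": -0.53,"dz": 0.35,"fingers": -1},
  {"wx": 0,"wy": 0,"wz": 0.529,"dx": 1.0,"dy": -0.53,"dz": 0.35,"fingers": -1},
  {"wx": 0,"wy": 0,"wz": 0.529,"dx": 1.0,"dy": -0.53,"dz": 0.35,"fingers": -1},
  {"wx": 0,"wy": 0,"wz": 0.529,"dx": 1.0,"dy": -0.53,"dz": 0.35,"fingers": -1},
  {"wx": 0,"wy": 0,"wz": 0.529,"dx": 1.0,"dy": -0.53,"dz": 0.35,"fingers": -1},
  {"wx": 0,"wy": 0,"wz": 0.529,"dx": 1.0,"dy": -0.53,"dz": 0.35,"fingers": -1},
])

```text
clock: 2.05
eef_pos: [305.7, -404.4, 170.5]
eef_rot: [3.142, -0.0, -0.612]
wrist_force: [0.5, -0.6, -0.7]
finger_gap: 93.7
finger_force: 0.0
```

servo_tool([
  {"wx": 0,"wy": 0,"wz": 0,"dx": 0.02,"dy": -1.0,"dz": 0.3,"fingers": -1},
  {"wx": 0,"wy": 0,"wz": 0,"dx": 0.02,"dy": -1.0,"dz": 0.3,"fingers": -1},
  {"wx": 0,"wy": 0,"wz": 0,"dx": 0.02,"dy": -1.0,"dz": 0.3,"fingers": -1},
])

```text
clock: 2.35
eef_pos: [366.0, -319.9, 139.0]
eef_rot: [-3.141, 0.002, -0.602]
wrist_force: [-0.8, -0.5, 0.3]
finger_gap: 94.0
finger_force: 0.0
```

servo_tool([
  {"wx": 0,"wy": 0,"wz": 0,"dx": 0.02,"dy": -1.0,"dz": 0.3,"fingers": -1},
  {"wx": 0,"wy": 0,"wz": 0,"dx": 0.02,"dy": -1.0,"dz": 0.3,"fingers": -1},
  {"wx": 0,"wy": 0,"wz": 0,"dx": 0.02,"dy": -1.0,"dz": 0.3,"fingers": -1},
  {"wx": 0,"wy": 0,"wz": 0,"dx": 0.02,"dy": -1.0,"dz": 0.3,"fingers": -1},
])

```text
clock: 2.75
eef_pos: [423.7, -242.3, 110.4]
eef_rot: [3.141, 0.0, -0.605]
wrist_force: [-0.7, -0.6, 0.5]
finger_gap: 94.1
finger_force: 0.0
```

```bash
python3 plan.py 423.5 -242.8 12 -0.61
```

```text
clk 2.8 pos [ 423.7 -242.3  110.4] rot [ 3.141  0.    -0.605] gap 94.1 F 0.0 wf [-0.7 -0.6  0.5] q6 1.58
-> 423.5 -242.8 12.0 -0.61
  dx 0.001 dy 0.006 dz 0.984 wz 0.003 rows>=3
```

servo_tool([
  {"wx": 0,"wy": 0,"wz": 0,"dx": 0,"dy": 0,"dz": 0.5,"fingers": -1},
  {"wx": 0,"wy": 0,"wz": 0,"dx": 0,"dy": 0,"dz": 0.8,"fingers": -1},
  {"wx": 0,"wy": 0,"wz": 0,"dx": 0,"dy": 0,"dz": 0.985,"fingers": -1},
  {"wx": 0,"wy": 0,"wz": 0,"dx": 0,"dy": 0,"dz": 0.985,"fingers": 0.2},
  {"wx": 0,"wy": 0,"wz": 0,"dx": 0,"dy": 0,"dz": 0.985,"fingers": 1},
  {"wx": 0,"wy": 0,"wz": 0,"dx": 0,"dy": 0,"dz": 0.985,"fingers": 1},
  {"wx": 0,"wy": 0,"wz": 0,"dx": 0,"dy": 0,"dz": 0.985,"fingers": 1},
  {"wx": 0,"wy": 0,"wz": 0,"dx": 0,"dy": 0,"dz": 0.985,"fingers": 1},
], newtons=30)

```text
clock: 3.55
eef_pos: [423.8, -243.1, 12.9]
eef_rot: [3.142, -0.002, -0.609]
wrist_force: [-2.0, -0.4, 6.8]
finger_gap: 59.8
finger_force: 30.0
```

```bash
python3 plan.py 423.5 -242.8 110 -0.61 438.3 82.5 110 0.50 438.3 82.5 42 0.5
```

```text
clk 3.5 pos [ 423.8 -243.1   12.9] rot [ 3.142e+00 -2.000e-03 -6.090e-01] gap 59.8 F 30.0 wf [-2.  -0.4  6.8] q6 1.58
-> 423.5 -242.8 110.0 -0.61
  dx -0.004 dy -0.000 dz -0.971 wz 0.000 rows>=3
-> 438.3 82.5 110.0 0.5
  dx -0.630 dy -1.000 dz -0.000 wz -0.555 rows>=8
  dx 0.610 dy -1.000 dz -0.000 wz 0.000 rows>=3
  dx 0.467 dy -0.774 dz -0.000 wz 0.000 rows>=3
-> 438.3 82.5 42.0 0.5
  dx -0.000 dy 0.000 dz 0.680 wz 0.000 rows>=2
```

servo_tool([
  {"wx": 0,"wy": 0,"wz": 0,"dx": 0,"dy": 0,"dz": -0.3,"fingers": 1},
  {"wx": 0,"wy": 0,"wz": 0,"dx": 0,"dy": 0,"dz": -0.7,"fingers": 1},
  {"wx": 0,"wy": 0,"wz": 0,"dx": 0,"dy": 0,"dz": -0.97,"fingers": 1},
])

```text
clock: 3.85
eef_pos: [423.7, -242.8, 111.4]
eef_rot: [-3.142, -0.002, -0.609]
wrist_force: [1.0, 0.4, -1.9]
finger_gap: 59.8
finger_force: 30.0
```

servo_tool([
  {"wx": 0,"wy": 0,"wz": -0.555,"dx": -0.63,"dy": -1.0,"dz": 0,"fingers": 1},
  {"wx": 0,"wy": 0,"wz": -0.555,"dx": -0.63,"dy": -1.0,"dz": 0,"fingers": 1},
  {"wx": 0,"wy": 0,"wz": -0.555,"dx": -0.63,"dy": -1.0,"dz": 0,"fingers": 1},
  {"wx": 0,"wy": 0,"wz": -0.555,"dx": -0.63,"dy": -1.0,"dz": 0,"fingers": 1},
  {"wx": 0,"wy": 0,"wz": -0.555,"dx": -0.63,"dy": -1.0,"dz": 0,"fingers": 1},
  {"wx": 0,"wy": 0,"wz": -0.555,"dx": -0.63,"dy": -1.0,"dz": 0,"fingers": 1},
  {"wx": 0,"wy": 0,"wz": -0.555,"dx": -0.63,"dy": -1.0,"dz": 0,"fingers": 1},
  {"wx": 0,"wy": 0,"wz": -0.555,"dx": -0.63,"dy": -1.0,"dz": 0,"fingers": 1},
])

```text
clock: 4.65
eef_pos: [428.9, -124.5, 109.2]
eef_rot: [3.141, -0.0, 0.507]
wrist_force: [-0.4, -0.0, -1.5]
finger_gap: 59.6
finger_force: 30.0
```

servo_tool([
  {"wx": 0,"wy": 0,"wz": 0,"dx": 0.61,"dy": -1.0,"dz": 0,"fingers": 1},
  {"wx": 0,"wy": 0,"wz": 0,"dx": 0.61,"dy": -1.0,"dz": 0,"fingers": 1},
  {"wx": 0,"wy": 0,"wz": 0,"dx": 0.61,"dy": -1.0,"dz": 0,"fingers": 1},
])

```text
clock: 4.95
eef_pos: [434.2, -4.7, 109.2]
eef_rot: [-3.141, -0.0, 0.503]
wrist_force: [0.8, -0.7, -1.1]
finger_gap: 60.0
finger_force: 30.0
```

servo_tool([
  {"wx": 0,"wy": 0,"wz": 0,"dx": 0.467,"dy": -0.774,"dz": 0,"fingers": 1},
  {"wx": 0,"wy": 0,"wz": 0,"dx": 0.467,"dy": -0.774,"dz": 0,"fingers": 1},
  {"wx": 0,"wy": 0,"wz": 0,"dx": 0.467,"dy": -0.774,"dz": 0,"fingers": 1},
  {"wx": 0,"wy": 0,"wz": 0,"dx": 0.467,"dy": -0.774,"dz": 0,"fingers": 1},
])

```text
clock: 5.35
eef_pos: [438.1, 83.3, 109.1]
eef_rot: [3.141, 0.0, 0.503]
wrist_force: [-0.5, -0.9, -1.4]
finger_gap: 59.5
finger_force: 30.0
```

```bash
python3 plan.py 438.3 82.5 48 0.5
```

```text
clk 5.3 pos [438.1  83.3 109.1] rot [3.141 0.    0.503] gap 59.5 F 30.0 wf [-0.5 -0.9 -1.4] q6 1.17
-> 438.3 82.5 48.0 0.5
  dx -0.002 dy 0.008 dz 0.611 wz 0.002 rows>=2
```

servo_tool([
  {"wx": 0,"wy": 0,"wz": 0.001,"dx": -0.002,"dy": 0.006,"dz": 0.35,"fingers": 1},
  {"wx": 0,"wy": 0,"wz": 0.001,"dx": -0.002,"dy": 0.006,"dz": 0.55,"fingers": 1},
  {"wx": 0,"wy": 0,"wz": 0.001,"dx": -0.002,"dy": 0.006,"dz": 0.58,"fingers": 1},
  {"wx": 0,"wy": 0,"wz": 0.001,"dx": -0.002,"dy": 0.006,"dz": 0.6,"fingers": 1},
  {"wx": 0,"wy": 0,"wz": 0.001,"dx": -0.002,"dy": 0.006,"dz": 0.615,"fingers": 1},
  {"wx": 0,"wy": 0,"wz": 0.001,"dx": -0.002,"dy": 0.006,"dz": 0.63,"fingers": 1},
  {"wx": 0,"wy": 0,"wz": 0.001,"dx": -0.002,"dy": 0.006,"dz": 0.645,"fingers": 1},
])

```text
clock: 6.05
eef_pos: [438.8, 82.0, 45.0]
eef_rot: [3.141, -0.001, 0.499]
wrist_force: [-0.6, -0.3, -2.0]
finger_gap: 59.8
finger_force: 30.0
```

servo_tool([
  {"wx": 0,"wy": 0,"wz": 0,"dx": 0,"dy": 0,"dz": 0.01,"fingers": 1},
  {"wx": 0,"wy": 0,"wz": 0,"dx": 0,"dy": 0,"dz": 0.02,"fingers": 1},
  {"wx": 0,"wy": 0,"wz": 0,"dx": 0,"dy": 0,"dz": 0.025,"fingers": 1},
  {"wx": 0,"wy": 0,"wz": 0,"dx": 0,"dy": 0,"dz": 0.03,"fingers": 1},
])

```text
clock: 6.45
eef_pos: [438.8, 82.4, 41.7]
eef_rot: [3.142, -0.001, 0.499]
wrist_force: [0.7, 3.1, 0.7]
finger_gap: 59.7
finger_force: 30.0
```

servo_tool([
  {"wx": 0,"wy": 0,"wz": 0,"dx": 0,"dy": 0,"dz": 0.006,"fingers": 1},
  {"wx": 0,"wy": 0,"wz": 0,"dx": 0,"dy": 0,"dz": 0.012,"fingers": 1},
  {"wx": 0,"wy": 0,"wz": 0,"dx": 0,"dy": 0,"dz": 0.012,"fingers": 1},
])

```text
clock: 6.75
eef_pos: [438.9, 82.4, 40.9]
eef_rot: [3.142, -0.001, 0.499]
wrist_force: [-1.3, 4.5, 9.5]
finger_gap: 59.5
finger_force: 30.0
```

servo_tool([
  {"wx": 0,"wy": 0,"wz": 0,"dx": 0,"dy": 0,"dz": 0,"fingers": -0.6},
  {"wx": 0,"wy": 0,"wz": 0,"dx": 0,"dy": 0,"dz": 0,"fingers": -0.8},
  {"wx": 0,"wy": 0,"wz": 0,"dx": 0,"dy": 0,"dz": 0,"fingers": -0.8},
  {"wx": 0,"wy": 0,"wz": 0,"dx": 0,"dy": 0,"dz": -0.4,"fingers": -0.8},
  {"wx": 0,"wy": 0,"wz": 0,"dx": 0,"dy": 0,"dz": -0.8,"fingers": -0.8},
  {"wx": 0,"wy": 0,"wz": 0,"dx": 0,"dy": 0,"dz": -0.8,"fingers": -0.8},
])

```text
clock: 7.35
eef_pos: [440.5, 82.3, 124.4]
eef_rot: [3.139, -0.006, 0.499]
wrist_force: [-0.3, -0.4, -1.1]
finger_gap: 85.1
finger_force: 0.0
```

```bash
python3 plan.py 432.6 360 100 0.35 432.6 360 10 0.35
```

```text
clk 7.3 pos [440.5  82.3 124.4] rot [ 3.139 -0.006  0.499] gap 85.1 F 0.0 wf [-0.3 -0.4 -1.1] q6 1.17
-> 432.6 360.0 100.0 0.35
  dx 0.510 dy -1.000 dz 0.100 wz 0.074 rows>=3
  dx 0.330 dy -1.000 dz 0.090 wz 0.000 rows>=3
  dx 0.194 dy -0.571 dz 0.054 wz 0.000 rows>=2
-> 432.6 360.0 10.0 0.35
  dx -0.000 dy 0.000 dz 0.900 wz 0.000 rows>=3
```

servo_tool([
  {"wx": 0,"wy": 0,"wz": 0.074,"dx": 0.51,"dy": -1.0,"dz": 0.1,"fingers": -0.2},
  {"wx": 0,"wy": 0,"wz": 0.074,"dx": 0.51,"dy": -1.0,"dz": 0.1,"fingers": -0.2},
  {"wx": 0,"wy": 0,"wz": 0.074,"dx": 0.51,"dy": -1.0,"dz": 0.1,"fingers": -0.2},
])

```text
clock: 7.65
eef_pos: [434.6, 196.8, 109.2]
eef_rot: [-3.141, 0.001, 0.351]
wrist_force: [0.0, 0.2, -0.3]
finger_gap: 63.9
finger_force: 0.0
```

servo_tool([
  {"wx": 0,"wy": 0,"wz": 0,"dx": 0.33,"dy": -1.0,"dz": 0.09,"fingers": -0.2},
  {"wx": 0,"wy": 0,"wz": 0,"dx": 0.33,"dy": -1.0,"dz": 0.09,"fingers": -0.2},
  {"wx": 0,"wy": 0,"wz": 0,"dx": 0.33,"dy": -1.0,"dz": 0.09,"fingers": -0.2},
])

```text
clock: 7.95
eef_pos: [430.9, 303.1, 99.7]
eef_rot: [-3.141, 0.001, 0.354]
wrist_force: [0.3, 0.1, 0.1]
finger_gap: 56.5
finger_force: 0.0
```

servo_tool([
  {"wx": 0,"wy": 0,"wz": 0,"dx": 0.194,"dy": -0.571,"dz": 0.054,"fingers": -0.2},
  {"wx": 0,"wy": 0,"wz": 0,"dx": 0.194,"dy": -0.571,"dz": 0.054,"fingers": -0.2},
  {"wx": 0,"wy": 0,"wz": 0,"dx": 0.194,"dy": -0.571,"dz": 0.054,"fingers": -0.2},
  {"wx": 0,"wy": 0,"wz": 0,"dx": 0.194,"dy": -0.571,"dz": 0.054,"fingers": -0.2},
])

```text
clock: 8.35
eef_pos: [430.6, 358.6, 95.4]
eef_rot: [3.141, 0.001, 0.35]
wrist_force: [0.0, -0.4, 0.9]
finger_gap: 56.2
finger_force: 0.0
```

```bash
python3 plan.py 432.6 360 8 0.35; cat > look.py <<'E'
import sys,pickle
from cell import *
from fit import *
ct=camera("top");cs=camera("side");pickle.dump((ct,cs),open("last.pkl","wb"))
(u,v,w,h),(u2,v2,w2,h2)=eval(sys.argv[2]);
f=lambda I,k:cv2.resize(I,None,fx=k,fy=k,interpolation=cv2.INTER_CUBIC)
a=f(ct["image"][v:v+h,u:u+w],5);b=f(cs["image"][v2:v2+h2,u2:u2+w2],5)
H=max(a.shape[0],b.shape[0]);p=lambda i:cv2.copyMakeBorder(i,0,H-i.shape[0],0,0,cv2.BORDER_CONSTANT)
cv2.imwrite("pics/%s.png"%sys.argv[1],np.hstack([p(a),p(b)])[:,:,::-1])
E
python3 look.py core1 "((225,165,75,75),(270,205,75,75))"
```

```text
clk 8.3 pos [430.6 358.6  95.4] rot [3.141e+00 1.000e-03 3.500e-01] gap 56.2 F 0.0 wf [ 0.  -0.4  0.9] q6 1.85
-> 432.6 360.0 8.0 0.35
  dx 0.024 dy -0.006 dz 0.874 wz 0.000 rows>=2
```

View pics/core1.png

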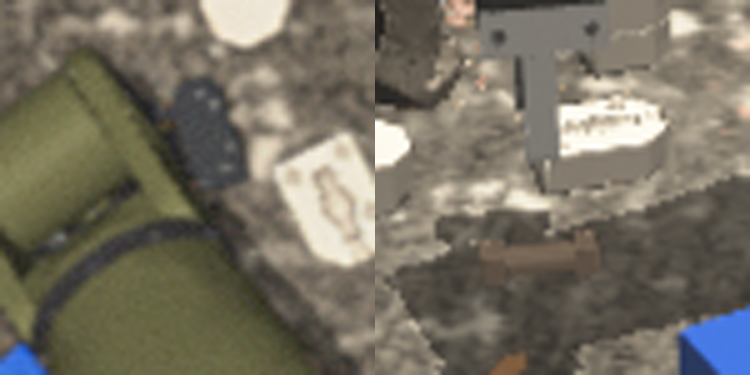

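The side pane shows the core at about (303,256), level and clear, with the gripper above it. I descend and grasp.

servo_tool([
  {"wx": 0,"wy": 0,"wz": 0,"dx": 0.024,"dy": -0.006,"dz": 0.5,"fingers": -0.2},
  {"wx": 0,"wy": 0,"wz": 0,"dx": 0.024,"dy": -0.006,"dz": 0.8,"fingers": -0.2},
  {"wx": 0,"wy": 0,"wz": 0,"dx": 0.024,"dy": -0.006,"dz": 0.88,"fingers": -0.2},
  {"wx": 0,"wy": 0,"wz": 0,"dx": 0.024,"dy": -0.006,"dz": 0.88,"fingers": 0.2},
  {"wx": 0,"wy": 0,"wz": 0,"dx": 0.024,"dy": -0.006,"dz": 0.88,"fingers": 0.5},
  {"wx": 0,"wy": 0,"wz": 0,"dx": 0.024,"dy": -0.006,"dz": 0.88,"fingers": 1},
  {"wx": 0,"wy": 0,"wz": 0,"dx": 0.024,"dy": -0.006,"dz": 0.88,"fingers": 1},
  {"wx": 0,"wy": 0,"wz": 0,"dx": 0.024,"dy": -0.006,"dz": 0.88,"fingers": 1},
  {"wx": 0,"wy": 0,"wz": 0,"dx": 0.024,"dy": -0.006,"dz": 0.88,"fingers": 1},
], newtons=15)

```text
clock: 9.35
eef_pos: [432.9, 361.4, 8.5]
eef_rot: [-3.141, -0.001, 0.351]
wrist_force: [-1.4, -1.3, 5.4]
finger_gap: 17.7
finger_force: 15.0
```

servo_tool([
  {"wx": 0,"wy": 0,"wz": 0,"dx": 0,"dy": 0,"dz": -0.2,"fingers": 1},
  {"wx": 0,"wy": 0,"wz": 0,"dx": 0,"dy": 0,"dz": -0.6,"fingers": 1},
  {"wx": 0,"wy": 0,"wz": 0,"dx": 0,"dy": 0,"dz": -0.95,"fingers": 1},
  {"wx": 0,"wy": 0,"wz": 0,"dx": 0,"dy": 0,"dz": -0.95,"fingers": 1},
])

```text
clock: 9.75
eef_pos: [434.3, 362.6, 107.6]
eef_rot: [-3.139, -0.007, 0.351]
wrist_force: [-0.3, -0.4, -0.0]
finger_gap: 17.9
finger_force: 15.0
```

```bash
python3 plan.py 557.2 -306.5 102 0.06 557.2 -306.5 38 0.06;python3 look.py core2 "((225,165,75,75),(265,185,75,75))"
```

```text
clk 9.8 pos [434.3 362.6 107.6] rot [-3.139 -0.007  0.351] gap 17.9 F 15.0 wf [-0.3 -0.4 -0. ] q6 1.85
-> 557.2 -306.5 102.0 0.06
  dx -0.170 dy 1.000 dz 0.010 wz 0.145 rows>=3
  dx 0.120 dy 1.000 dz 0.010 wz 0.000 rows>=3
  dx 0.120 dy 1.000 dz 0.010 wz 0.000 rows>=3
  dx 0.120 dy 1.000 dz 0.010 wz 0.000 rows>=3
  dx 0.120 dy 1.000 dz 0.010 wz 0.000 rows>=3
  dx 0.120 dy 1.000 dz 0.000 wz 0.000 rows>=3
  dx 0.096 dy 0.746 dz 0.006 wz 0.000 rows>=2
-> 557.2 -306.5 38.0 0.06
  dx 0.000 dy 0.000 dz 0.640 wz 0.000 rows>=2
```

View pics/core2.png

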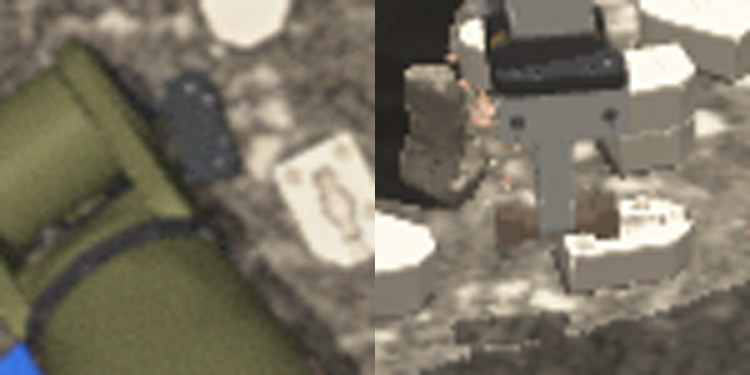

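The core is held level, with the fingers centred on it (pane x 497–618, fingers at 556). I carry it to the arched bed.

servo_tool([
  {"wx": 0,"wy": 0,"wz": 0.145,"dx": -0.17,"dy": 1.0,"dz": 0.01,"fingers": 1},
  {"wx": 0,"wy": 0,"wz": 0.145,"dx": -0.17,"dy": 1.0,"dz": 0.01,"fingers": 1},
  {"wx": 0,"wy": 0,"wz": 0.145,"dx": -0.17,"dy": 1.0,"dz": 0.01,"fingers": 1},
])

```text
clock: 10.15
eef_pos: [451.0, 257.2, 100.2]
eef_rot: [3.14, 0.003, 0.052]
wrist_force: [-0.3, 0.8, 0.3]
finger_gap: 17.8
finger_force: 15.0
```

servo_tool([
  {"wx": 0,"wy": 0,"wz": 0,"dx": 0.12,"dy": 1.0,"dz": 0.01,"fingers": 1},
  {"wx": 0,"wy": 0,"wz": 0,"dx": 0.12,"dy": 1.0,"dz": 0.01,"fingers": 1},
  {"wx": 0,"wy": 0,"wz": 0,"dx": 0.12,"dy": 1.0,"dz": 0.01,"fingers": 1},
])

```text
clock: 10.45
eef_pos: [469.2, 158.5, 99.6]
eef_rot: [3.141, 0.002, 0.057]
wrist_force: [-0.3, 0.1, -0.6]
finger_gap: 17.8
finger_force: 15.0
```

servo_tool([
  {"wx": 0,"wy": 0,"wz": 0,"dx": 0.12,"dy": 1.0,"dz": 0.01,"fingers": 1},
  {"wx": 0,"wy": 0,"wz": 0,"dx": 0.12,"dy": 1.0,"dz": 0.01,"fingers": 1},
  {"wx": 0,"wy": 0,"wz": 0,"dx": 0.12,"dy": 1.0,"dz": 0.01,"fingers": 1},
])

```text
clock: 10.75
eef_pos: [487.4, 59.9, 98.8]
eef_rot: [3.141, 0.002, 0.057]
wrist_force: [-0.6, 0.6, -0.5]
finger_gap: 17.8
finger_force: 15.0
```

servo_tool([
  {"wx": 0,"wy": 0,"wz": 0,"dx": 0.12,"dy": 1.0,"dz": 0.01,"fingers": 1},
  {"wx": 0,"wy": 0,"wz": 0,"dx": 0.12,"dy": 1.0,"dz": 0.01,"fingers": 1},
  {"wx": 0,"wy": 0,"wz": 0,"dx": 0.12,"dy": 1.0,"dz": 0.01,"fingers": 1},
])

```text
clock: 11.05
eef_pos: [505.6, -38.8, 97.9]
eef_rot: [3.141, 0.001, 0.058]
wrist_force: [0.4, 1.4, -1.3]
finger_gap: 17.5
finger_force: 15.0
```

servo_tool([
  {"wx": 0,"wy": 0,"wz": 0,"dx": 0.12,"dy": 1.0,"dz": 0.01,"fingers": 1},
  {"wx": 0,"wy": 0,"wz": 0,"dx": 0.12,"dy": 1.0,"dz": 0.01,"fingers": 1},
  {"wx": 0,"wy": 0,"wz": 0,"dx": 0.12,"dy": 1.0,"dz": 0.01,"fingers": 1},
])

```text
clock: 11.35
eef_pos: [523.8, -137.5, 96.8]
eef_rot: [-3.142, 0.001, 0.058]
wrist_force: [0.3, 1.1, -0.8]
finger_gap: 17.8
finger_force: 15.0
```

servo_tool([
  {"wx": 0,"wy": 0,"wz": 0,"dx": 0.12,"dy": 1.0,"dz": 0,"fingers": 1},
  {"wx": 0,"wy": 0,"wz": 0,"dx": 0.12,"dy": 1.0,"dz": 0,"fingers": 1},
  {"wx": 0,"wy": 0,"wz": 0,"dx": 0.12,"dy": 1.0,"dz": 0,"fingers": 1},
])

```text
clock: 11.65
eef_pos: [541.9, -236.3, 96.8]
eef_rot: [-3.142, 0.001, 0.059]
wrist_force: [-0.4, 0.6, 0.1]
finger_gap: 18.1
finger_force: 15.0
```

servo_tool([
  {"wx": 0,"wy": 0,"wz": 0,"dx": 0.096,"dy": 0.746,"dz": 0.006,"fingers": 1},
  {"wx": 0,"wy": 0,"wz": 0,"dx": 0.096,"dy": 0.746,"dz": 0.006,"fingers": 1},
  {"wx": 0,"wy": 0,"wz": 0,"dx": 0.096,"dy": 0.746,"dz": 0.006,"fingers": 1},
  {"wx": 0,"wy": 0,"wz": 0,"dx": 0.096,"dy": 0.746,"dz": 0.006,"fingers": 1},
])

```text
clock: 12.05
eef_pos: [555.7, -305.9, 96.2]
eef_rot: [-3.14, 0.001, 0.062]
wrist_force: [-0.2, 0.4, -0.7]
finger_gap: 17.9
finger_force: 15.0
```

```bash
python3 plan.py 557.2 -306.5 40 0.06;python3 look.py core3 "((410,120,75,75),(285,120,75,75))"
```

```text
clk 12.1 pos [ 555.7 -305.9   96.2] rot [-3.14e+00  1.00e-03  6.20e-02] gap 17.9 F 15.0 wf [-0.2  0.4 -0.7] q6 0.95
-> 557.2 -306.5 40.0 0.06
  dx 0.014 dy 0.007 dz 0.562 wz 0.001 rows>=2
```

View pics/core3.png

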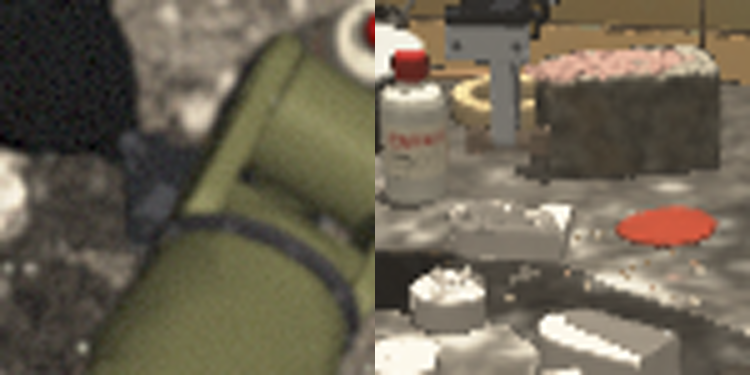

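The core hangs level above the arched bottom (side pane, near (500,140)). The brick and the bottle stand well behind it. I lower it.

servo_tool([
  {"wx": 0,"wy": 0,"wz": 0,"dx": 0.014,"dy": 0.006,"dz": 0.35,"fingers": 1},
  {"wx": 0,"wy": 0,"wz": 0,"dx": 0.014,"dy": 0.006,"dz": 0.53,"fingers": 1},
  {"wx": 0,"wy": 0,"wz": 0,"dx": 0.014,"dy": 0.006,"dz": 0.56,"fingers": 1},
  {"wx": 0,"wy": 0,"wz": 0,"dx": 0.014,"dy": 0.006,"dz": 0.58,"fingers": 1},
  {"wx": 0,"wy": 0,"wz": 0,"dx": 0.014,"dy": 0.006,"dz": 0.6,"fingers": 1},
  {"wx": 0,"wy": 0,"wz": 0,"dx": 0.014,"dy": 0.006,"dz": 0.62,"fingers": 1},
  {"wx": 0,"wy": 0,"wz": 0,"dx": 0.014,"dy": 0.006,"dz": 0.635,"fingers": 1},
])

```text
clock: 12.85
eef_pos: [557.1, -308.4, 34.3]
eef_rot: [3.141, -0.001, 0.061]
wrist_force: [0.1, -0.8, -0.3]
finger_gap: 18.2
finger_force: 15.0
```

servo_tool([
  {"wx": 0,"wy": 0,"wz": 0,"dx": 0,"dy": 0,"dz": 0.01,"fingers": 1},
  {"wx": 0,"wy": 0,"wz": 0,"dx": 0,"dy": 0,"dz": 0.02,"fingers": 1},
  {"wx": 0,"wy": 0,"wz": 0,"dx": 0,"dy": 0,"dz": 0.02,"fingers": 1},
])

```text
clock: 13.15
eef_pos: [557.0, -308.1, 31.9]
eef_rot: [-3.141, -0.0, 0.061]
wrist_force: [0.7, 3.7, 1.8]
finger_gap: 17.9
finger_force: 15.0
```

servo_tool([
  {"wx": 0,"wy": 0,"wz": 0,"dx": 0,"dy": -0.012,"dz": 0.0,"fingers": 1},
  {"wx": 0,"wy": 0,"wz": 0,"dx": 0,"dy": -0.015,"dz": 0.01,"fingers": 1},
  {"wx": 0,"wy": 0,"wz": 0,"dx": 0,"dy": -0.015,"dz": 0.02,"fingers": 1},
  {"wx": 0,"wy": 0,"wz": 0,"dx": 0,"dy": -0.015,"dz": 0.02,"fingers": 1},
])

```text
clock: 13.55
eef_pos: [556.6, -306.9, 29.5]
eef_rot: [-3.141, 0.0, 0.061]
wrist_force: [0.3, 0.0, -1.0]
finger_gap: 17.8
finger_force: 15.0
```

servo_tool([
  {"wx": 0,"wy": 0,"wz": 0,"dx": 0,"dy": 0,"dz": 0,"fingers": 0.5},
  {"wx": 0,"wy": 0,"wz": 0,"dx": 0,"dy": 0,"dz": 0,"fingers": 0.36},
  {"wx": 0,"wy": 0,"wz": 0,"dx": 0,"dy": 0,"dz": 0,"fingers": 0.36},
  {"wx": 0,"wy": 0,"wz": 0,"dx": 0,"dy": 0,"dz": 0,"fingers": 0.36},
])

```text
clock: 13.95
eef_pos: [556.8, -306.9, 29.8]
eef_rot: [3.142, -0.0, 0.061]
wrist_force: [-0.0, -0.4, -0.3]
finger_gap: 29.9
finger_force: 0.0
```

servo_tool([
  {"wx": 0,"wy": 0,"wz": 0,"dx": 0,"dy": 0,"dz": -0.1,"fingers": 0.3},
  {"wx": 0,"wy": 0,"wz": 0,"dx": 0,"dy": 0,"dz": -0.5,"fingers": -0.8},
  {"wx": 0,"wy": 0,"wz": 0,"dx": 0,"dy": 0,"dz": -0.9,"fingers": -0.8},
  {"wx": 0,"wy": 0,"wz": 0,"dx": 0,"dy": 0,"dz": -0.9,"fingers": -0.8},
])

```text
clock: 14.35
eef_pos: [558.9, -308.1, 126.6]
eef_rot: [3.136, -0.008, 0.061]
wrist_force: [0.5, -0.0, -0.5]
finger_gap: 53.9
finger_force: 0.0
```

```bash
python3 plan.py 432.5 -76.9 110 -0.40
```

```text
clk 14.3 pos [ 558.9 -308.1  126.6] rot [ 3.136 -0.008  0.061] gap 53.9 F 0.0 wf [ 0.5 -0.  -0.5] q6 0.95
-> 432.5 -76.9 110.0 -0.4
  dx -0.470 dy -1.000 dz 0.070 wz 0.230 rows>=4
  dx -1.000 dy -0.790 dz 0.080 wz 0.000 rows>=3
  dx -0.198 dy -0.162 dz 0.016 wz 0.000 rows>=1
```

servo_tool([
  {"wx": 0,"wy": 0,"wz": 0.23,"dx": -0.47,"dy": -1.0,"dz": 0.07,"fingers": -1},
  {"wx": 0,"wy": 0,"wz": 0.23,"dx": -0.47,"dy": -1.0,"dz": 0.07,"fingers": -1},
  {"wx": 0,"wy": 0,"wz": 0.23,"dx": -0.47,"dy": -1.0,"dz": 0.07,"fingers": -1},
  {"wx": 0,"wy": 0,"wz": 0.23,"dx": -0.47,"dy": -1.0,"dz": 0.07,"fingers": -1},
])

```text
clock: 14.75
eef_pos: [503.4, -208.7, 113.3]
eef_rot: [-3.142, -0.0, -0.401]
wrist_force: [0.0, -0.2, -0.7]
finger_gap: 85.6
finger_force: 0.0
```

servo_tool([
  {"wx": 0,"wy": 0,"wz": 0,"dx": -1.0,"dy": -0.79,"dz": 0.08,"fingers": -1},
  {"wx": 0,"wy": 0,"wz": 0,"dx": -1.0,"dy": -0.79,"dz": 0.08,"fingers": -1},
  {"wx": 0,"wy": 0,"wz": 0,"dx": -1.0,"dy": -0.79,"dz": 0.08,"fingers": -1},
])

```text
clock: 15.05
eef_pos: [441.4, -96.9, 104.7]
eef_rot: [-3.142, 0.0, -0.394]
wrist_force: [-0.9, 0.6, 0.1]
finger_gap: 94.1
finger_force: 0.0
```

servo_tool([
  {"wx": 0,"wy": 0,"wz": 0,"dx": -0.18,"dy": -0.16,"dz": 0.016,"fingers": -1},
  {"wx": 0,"wy": 0,"wz": 0,"dx": -0.18,"dy": -0.16,"dz": 0.016,"fingers": -1},
  {"wx": 0,"wy": 0,"wz": 0,"dx": -0.18,"dy": -0.16,"dz": 0.016,"fingers": -1},
])

```text
clock: 15.35
eef_pos: [432.9, -77.1, 103.6]
eef_rot: [-3.142, -0.001, -0.396]
wrist_force: [-0.6, 0.6, 0.1]
finger_gap: 94.3
finger_force: 0.0
```

```bash
python3 plan.py 432.5 -76.9 12.5 -0.40;python3 look.py core4 "((410,120,75,75),(285,135,75,75))"; python3 - <<'E'
from fit import *
import pickle
ct,cs=pickle.load(open("last.pkl","rb"))
f=lambda I:np.clip(160-I.min(2),-60,60)
for nm,cc in(("top",[ct]),("side",[cs]),("both",[ct,cs])):
    r=fit("core",cc,(557,-306.5),38,f,fixz=38,yaws=[.06]);print(nm,r[0].round(2),r[1])
for n,p in(("square",(438.4,82.8,.5)),):
    r=fit(n,[ct,cs],p[:2],64,white,yaws=[p[2]]);print(n,r[0].round(2),r[1])
E
```

```text
clk 15.3 pos [432.9 -77.1 103.6] rot [-3.142e+00 -1.000e-03 -3.960e-01] gap 94.3 F 0.0 wf [-0.6  0.6  0.1] q6 1.71
-> 432.5 -76.9 12.5 -0.4
  dx -0.005 dy -0.000 dz 0.911 wz 0.002 rows>=3
top [ 5.5312e+02 -3.0302e+02  3.8000e+01  9.0000e-02] 0.3993653936263406
side [ 5.2901e+02 -2.8720e+02  3.8000e+01  2.6000e-01] 0.8687652226883296
both [ 5.5324e+02 -3.0337e+02  3.8000e+01  8.0000e-02] 1.3961266133275454
square [437.53  81.02  63.72   0.52] 0.18614912617821222
```

View pics/core4.png

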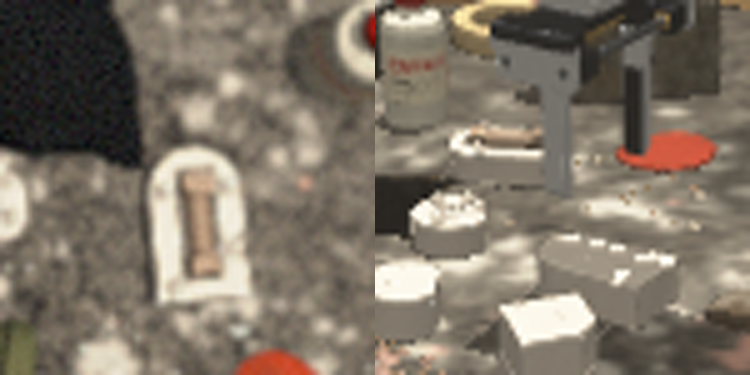

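The core lies central and aligned in the bed (left pane, about (200,225)). The closed square mould measures 63.7 mm against 64 mm, so it is seated. Now the arched top.

servo_tool([
  {"wx": 0,"wy": 0,"wz": 0.002,"dx": -0.005,"dy": 0,"dz": 0.5,"fingers": -1},
  {"wx": 0,"wy": 0,"wz": 0.002,"dx": -0.005,"dy": 0,"dz": 0.8,"fingers": -1},
  {"wx": 0,"wy": 0,"wz": 0.002,"dx": -0.005,"dy": 0,"dz": 0.91,"fingers": -1},
  {"wx": 0,"wy": 0,"wz": 0.002,"dx": -0.005,"dy": 0,"dz": 0.91,"fingers": 0.2},
  {"wx": 0,"wy": 0,"wz": 0.002,"dx": -0.005,"dy": 0,"dz": 0.91,"fingers": 1},
  {"wx": 0,"wy": 0,"wz": 0.002,"dx": -0.005,"dy": 0,"dz": 0.91,"fingers": 1},
  {"wx": 0,"wy": 0,"wz": 0.002,"dx": -0.005,"dy": 0,"dz": 0.91,"fingers": 1},
  {"wx": 0,"wy": 0,"wz": 0.002,"dx": -0.005,"dy": 0,"dz": 0.91,"fingers": 1},
], newtons=30)

```text
clock: 16.25
eef_pos: [432.1, -76.4, 13.1]
eef_rot: [-3.141, -0.002, -0.403]
wrist_force: [-2.1, 0.1, 7.5]
finger_gap: 62.0
finger_force: 30.0
```

servo_tool([
  {"wx": 0,"wy": 0,"wz": 0,"dx": 0,"dy": 0,"dz": -0.3,"fingers": 1},
  {"wx": 0,"wy": 0,"wz": 0,"dx": 0,"dy": 0,"dz": -0.7,"fingers": 1},
  {"wx": 0,"wy": 0,"wz": 0,"dx": 0,"dy": 0,"dz": -0.97,"fingers": 1},
  {"wx": 0,"wy": 0,"wz": 0,"dx": 0,"dy": 0,"dz": -0.97,"fingers": 1},
])

```text
clock: 16.65
eef_pos: [433.1, -76.7, 112.5]
eef_rot: [-3.141, -0.006, -0.403]
wrist_force: [0.5, 0.3, -2.3]
finger_gap: 61.8
finger_force: 30.0
```

```bash
python3 plan.py 557.2 -306.6 110 0.06; python3 - <<'E'
from cell import *
from fit import *
c=camera("side");X=read_state()["eef_pos"]
r=fit("arched",[c],X[:2],X[2]+23.5,white,fixz=X[2]+23.5,yaws=[-.4]);print(X,r[0].round(2),r[1])
E
```

```text
clk 16.6 pos [433.1 -76.7 112.5] rot [-3.141 -0.006 -0.403] gap 61.8 F 30.0 wf [ 0.5  0.3 -2.3] q6 1.72
-> 557.2 -306.6 110.0 0.06
  dx 1.000 dy 0.800 dz 0.010 wz -0.232 rows>=4
  dx 0.470 dy 1.000 dz 0.010 wz 0.000 rows>=3
  dx 0.092 dy 0.208 dz 0.005 wz 0.000 rows>=1
[432.15036679 -76.42086362 110.32057418] [ 4.3449e+02 -7.9630e+01  1.3382e+02 -3.9000e-01] 0.629006856788153
```

servo_tool([
  {"wx": 0,"wy": 0,"wz": -0.232,"dx": 1.0,"dy": 0.8,"dz": 0.01,"fingers": 1},
  {"wx": 0,"wy": 0,"wz": -0.232,"dx": 1.0,"dy": 0.8,"dz": 0.01,"fingers": 1},
  {"wx": 0,"wy": 0,"wz": -0.232,"dx": 1.0,"dy": 0.8,"dz": 0.01,"fingers": 1},
  {"wx": 0,"wy": 0,"wz": -0.232,"dx": 1.0,"dy": 0.8,"dz": 0.01,"fingers": 1},
])

```text
clock: 17.1
eef_pos: [492.3, -191.6, 105.9]
eef_rot: [-3.141, 0.002, 0.064]
wrist_force: [-0.6, 0.3, -1.6]
finger_gap: 61.9
finger_force: 30.0
```

servo_tool([
  {"wx": 0,"wy": 0,"wz": 0,"dx": 0.47,"dy": 1.0,"dz": 0.01,"fingers": 1},
  {"wx": 0,"wy": 0,"wz": 0,"dx": 0.47,"dy": 1.0,"dz": 0.01,"fingers": 1},
  {"wx": 0,"wy": 0,"wz": 0,"dx": 0.47,"dy": 1.0,"dz": 0.01,"fingers": 1},
])

```text
clock: 17.4
eef_pos: [545.4, -288.7, 104.8]
eef_rot: [-3.141, 0.002, 0.058]
wrist_force: [0.0, 1.3, -2.4]
finger_gap: 61.9
finger_force: 30.0
```

servo_tool([
  {"wx": 0,"wy": 0,"wz": 0,"dx": 0.1,"dy": 0.21,"dz": 0,"fingers": 1},
  {"wx": 0,"wy": 0,"wz": 0,"dx": 0.1,"dy": 0.21,"dz": 0,"fingers": 1},
  {"wx": 0,"wy": 0,"wz": 0,"dx": 0.1,"dy": 0.21,"dz": 0,"fingers": 1},
  {"wx": 0,"wy": 0,"wz": 0,"dx": 0.1,"dy": 0.21,"dz": 0,"fingers": 1},
])

```text
clock: 17.8
eef_pos: [555.9, -305.2, 106.5]
eef_rot: [-3.141, 0.001, 0.061]
wrist_force: [0.2, 0.2, -1.6]
finger_gap: 61.7
finger_force: 30.0
```

```bash
python3 plan.py 557.2 -306.4 53 0.06
```

```text
clk 17.8 pos [ 555.9 -305.2  106.5] rot [-3.141e+00  1.000e-03  6.100e-02] gap 61.7 F 30.0 wf [ 0.2  0.2 -1.6] q6 0.95
-> 557.2 -306.4 53.0 0.06
  dx 0.013 dy 0.013 dz 0.535 wz 0.001 rows>=2
```

servo_tool([
  {"wx": 0,"wy": 0,"wz": 0,"dx": 0.013,"dy": 0.013,"dz": 0.35,"fingers": 1},
  {"wx": 0,"wy": 0,"wz": 0,"dx": 0.013,"dy": 0.013,"dz": 0.53,"fingers": 1},
  {"wx": 0,"wy": 0,"wz": 0,"dx": 0.013,"dy": 0.013,"dz": 0.53,"fingers": 1},
  {"wx": 0,"wy": 0,"wz": 0,"dx": 0.013,"dy": 0.013,"dz": 0.53,"fingers": 1},
])

```text
clock: 18.2
eef_pos: [557.9, -307.2, 54.9]
eef_rot: [3.141, -0.0, 0.061]
wrist_force: [-0.8, 0.2, -1.4]
finger_gap: 61.5
finger_force: 30.0
```

```bash
python3 plan.py 557.2 -306.4 42 0.06
```

```text
clk 18.2 pos [ 557.9 -307.2   54.9] rot [ 3.141 -0.     0.061] gap 61.5 F 30.0 wf [-0.8  0.2 -1.4] q6 0.95
-> 557.2 -306.4 42.0 0.06
  dx -0.006 dy -0.008 dz 0.129 wz 0.001 rows>=1
```

servo_tool([
  {"wx": 0,"wy": 0,"wz": 0,"dx": -0.005,"dy": -0.006,"dz": 0.03,"fingers": 1},
  {"wx": 0,"wy": 0,"wz": 0,"dx": -0.005,"dy": -0.006,"dz": 0.06,"fingers": 1},
  {"wx": 0,"wy": 0,"wz": 0,"dx": -0.005,"dy": -0.006,"dz": 0.08,"fingers": 1},
  {"wx": 0,"wy": 0,"wz": 0,"dx": -0.005,"dy": -0.006,"dz": 0.1,"fingers": 1},
  {"wx": 0,"wy": 0,"wz": 0,"dx": -0.005,"dy": -0.006,"dz": 0.1,"fingers": 1},
])

```text
clock: 18.7
eef_pos: [557.1, -307.0, 43.9]
eef_rot: [-3.141, 0.0, 0.061]
wrist_force: [0.0, 0.4, -1.6]
finger_gap: 61.9
finger_force: 30.0
```

servo_tool([
  {"wx": 0,"wy": 0,"wz": 0,"dx": 0,"dy": 0,"dz": 0.01,"fingers": 1},
  {"wx": 0,"wy": 0,"wz": 0,"dx": 0,"dy": 0,"dz": 0.02,"fingers": 1},
  {"wx": 0,"wy": 0,"wz": 0,"dx": 0,"dy": 0,"dz": 0.02,"fingers": 1},
])

```text
clock: 19.0
eef_pos: [557.5, -307.0, 42.7]
eef_rot: [3.142, -0.001, 0.061]
wrist_force: [-1.6, 2.2, 3.9]
finger_gap: 61.7
finger_force: 30.0
```

servo_tool([
  {"wx": 0,"wy": 0,"wz": 0,"dx": -0.005,"dy": -0.008,"dz": 0,"fingers": 1},
  {"wx": 0,"wy": 0,"wz": 0,"dx": -0.005,"dy": -0.008,"dz": 0.007,"fingers": 1},
  {"wx": 0,"wy": 0,"wz": 0,"dx": -0.005,"dy": -0.008,"dz": 0.013,"fingers": 1},
  {"wx": 0,"wy": 0,"wz": 0,"dx": -0.005,"dy": -0.008,"dz": 0.013,"fingers": 1},
])

```text
clock: 19.4
eef_pos: [556.5, -306.3, 41.1]
eef_rot: [-3.141, 0.0, 0.061]
wrist_force: [-3.0, 1.8, 4.7]
finger_gap: 61.9
finger_force: 30.0
```

Seated (41.1 mm, as expected). I release and go on to the round top.

servo_tool([
  {"wx": 0,"wy": 0,"wz": 0,"dx": 0,"dy": 0,"dz": 0.004,"fingers": 1},
  {"wx": 0,"wy": 0,"wz": 0,"dx": 0,"dy": 0,"dz": 0.004,"fingers": -0.6},
  {"wx": 0,"wy": 0,"wz": 0,"dx": 0,"dy": 0,"dz": 0.004,"fingers": -0.8},
  {"wx": 0,"wy": 0,"wz": 0,"dx": 0,"dy": 0,"dz": 0.004,"fingers": -0.8},
  {"wx": 0,"wy": 0,"wz": 0,"dx": 0,"dy": 0,"dz": -0.4,"fingers": -0.8},
  {"wx": 0,"wy": 0,"wz": 0,"dx": 0,"dy": 0,"dz": -0.8,"fingers": -0.8},
  {"wx": 0,"wy": 0,"wz": 0,"dx": 0,"dy": 0,"dz": -0.8,"fingers": -0.8},
  {"wx": 0,"wy": 0,"wz": 0,"dx": 0,"dy": 0,"dz": -0.8,"fingers": -0.8},
])

```text
clock: 20.2
eef_pos: [556.8, -306.4, 121.3]
eef_rot: [3.141, -0.001, 0.061]
wrist_force: [0.8, -0.1, -0.6]
finger_gap: 84.7
finger_force: 0.0
```

```bash
python3 plan.py 500 -157 115 0.8 574.7 -157.1 115 1.73; python3 - <<'E'
from cell import *
from fit import *
import pickle
ct=camera("top");cs=camera("side")
for nm,cc in(("top",[ct]),("side",[cs]),("both",[ct,cs])):
    try:
        r=fit("arched",cc,(557,-306.5),64,white,yaws=[.06]);print(nm,r[0].round(2),r[1])
    except Exception as e: print(e)
for n,p in(("round_top",(574.8,-12.1,3.15,36)),("round_bottom",(574,-157.1,3.3,28))):
  for nm,cc in(("top",[ct]),("side",[cs])):
    for b in(1.5,2.5):
        r=fit("round",cc,p[:2],p[3],white,fixz=p[3],yaws=np.arange(p[2]-.6,p[2]+.7,.1),band=b);print(n,nm,b,r[0].round(2),r[1])
E
python3 look.py round1 "((350,140,75,50),(265,165,75,50))"
```

```text
clk 20.2 pos [ 556.8 -306.4  121.3] rot [ 3.141e+00 -1.000e-03  6.100e-02] gap 84.7 F 0.0 wf [ 0.8 -0.1 -0.6] q6 0.95
-> 500.0 -157.0 115.0 0.8
  dx -0.310 dy -1.000 dz 0.040 wz -0.370 rows>=6
  dx 0.232 dy -0.501 dz 0.023 wz 0.000 rows>=2
-> 574.7 -157.1 115.0 1.73
  dx 0.519 dy 0.537 dz -0.000 wz -0.465 rows>=7
top [ 6.8497e+02 -3.2292e+02  3.7300e+00 -6.2000e-01] 0.6276489811668293
side [ 5.5590e+02 -3.0688e+02  6.4980e+01  1.0000e-01] 0.43057691453761815
both [ 5.5597e+02 -3.0736e+02  6.4790e+01  1.0000e-01] 1.4387448250629609
round_top top 1.5 [575.16 -12.02  36.     3.13] 0.3206793928951315
round_top top 2.5 [575.16 -11.96  36.     3.11] 0.21349788844475903
round_top side 1.5 [573.06 -13.49  36.     3.17] 0.3544934748115005
round_top side 2.5 [573.09 -13.57  36.     3.18] 0.2615106484503308
round_bottom top 1.5 [ 575.07 -155.01   28.      3.39] 0.6484747105288826
round_bottom top 2.5 [ 575.09 -155.03   28.      3.39] 0.5317439971551852
round_bottom side 1.5 [ 574.06 -155.11   28.      2.97] 0.27371602924255223
round_bottom side 2.5 [ 574.05 -155.11   28.      2.97] 0.20154143123165658
```

View pics/round1.png

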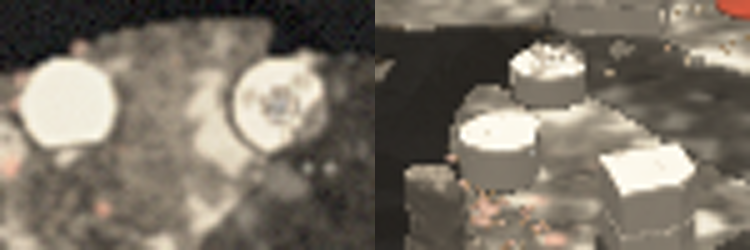

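The round pair is clear at (70,103) and (280,103) in the left pane, but the flat is only 1–2 px deep. I check the yaw over the full circle before trusting it.

```bash
python3 - <<'E'
from cell import *
from fit import *
import pickle
ct,cs,_=pickle.load(open("s0.pkl","rb"))
def prof(c,xy,z,a0s,bot):
    u=proj(c,[[*xy,z]])[0];bx=(int(u[0])-20,int(u[1])-20,40,40)
    I=white(c["image"][bx[1]:bx[1]+40,bx[0]:bx[0]+40].astype(float))
    m=mask(proj(c,poly3(arc(0,32,0,6.2,40),(*xy,z,0))),bx); mb=(m>.5).astype(np.uint8)
    di=cv2.distanceTransform(mb,cv2.DIST_L2,5);do=cv2.distanceTransform(1-mb,cv2.DIST_L2,5)
    w=((di<(4 if bot else 99))&(do<2.5)).astype(float)
    out=[]
    for a in a0s:
        def f(p):
            M=mask(proj(c,poly3(OUT["round"],(p[0],p[1],z,a))),bx)
            s=w.sum();i=I-(w*I).sum()/s;k=M-(w*M).sum()/s
            return 1-(w*i*k).sum()**2/((w*i*i).sum()*(w*k*k).sum())
        r=minimize(f,xy,method="Nelder-Mead",options=dict(initial_simplex=[xy,(xy[0]+4,xy[1]),(xy[0],xy[1]+4)],xatol=.05,fatol=1e-5))
        out.append((r.fun,*r.x))
    return np.array(out)
A=np.arange(0,6.28,.3)
print(A.round(1))
for n,xy,z in(("top",(574.7,-12.3),36),("bottom",(574,-157.1),28)):
    for k,c in(("T",ct),("S",cs)):
        o=prof(c,xy,z,A,n=="bottom"); print(n,k,o[:,0].round(3)); 
# polar radius at half level in the top image
for n,xy,z in(("top",(574.7,-12.3),36),("bottom",(574,-157.1),28)):
    I=white(ct["image"].astype(float)).astype(np.float32)
    rs=np.arange(20,42,.5); out=[]
    for a in A:
        X=np.c_[xy[0]+rs*np.cos(a),xy[1]+rs*np.sin(a),np.full(len(rs),z)]
        uv=proj(ct,X).astype(np.float32)
        v=cv2.remap(I,uv[:,0].reshape(1,-1),uv[:,1].reshape(1,-1),cv2.INTER_LINEAR)[0]
        g=-np.gradient(cv2.GaussianBlur(v.reshape(1,-1),(9,1),0)[0]); out.append(rs[g.argmax()])
    print(n,"edge r",out)
E
```

```text
[0.  0.3 0.6 0.9 1.2 1.5 1.8 2.1 2.4 2.7 3.  3.3 3.6 3.9 4.2 4.5 4.8 5.1
 5.4 5.7 6. ]
top T [0.098 0.1   0.128 0.158 0.169 0.164 0.165 0.176 0.175 0.156 0.133 0.131
 0.14  0.156 0.163 0.175 0.171 0.164 0.159 0.154 0.135]
top S [0.134 0.164 0.204 0.223 0.229 0.229 0.223 0.204 0.185 0.178 0.181 0.197
 0.208 0.216 0.218 0.215 0.221 0.223 0.224 0.198 0.157]
bottom T [0.183 0.136 0.185 0.252 0.276 0.275 0.268 0.254 0.262 0.248 0.234 0.206
 0.222 0.239 0.247 0.249 0.264 0.272 0.284 0.285 0.238]
bottom S [0.184 0.152 0.173 0.208 0.221 0.232 0.224 0.215 0.199 0.186 0.192 0.205
 0.212 0.205 0.202 0.204 0.21  0.215 0.22  0.223 0.214]
top edge r [np.float64(29.5), np.float64(30.5), np.float64(31.0), np.float64(31.0), np.float64(31.0), np.float64(33.5), np.float64(34.0), np.float64(33.5), np.float64(34.0), np.float64(32.0), np.float64(29.0), np.float64(29.0), np.float64(29.5), np.float64(33.5), np.float64(32.5), np.float64(32.0), np.float64(31.5), np.float64(30.5), np.float64(31.0), np.float64(30.5), np.float64(30.5)]
bottom edge r [np.float64(29.0), np.float64(30.5), np.float64(31.0), np.float64(31.0), np.float64(32.0), np.float64(31.5), np.float64(32.0), np.float64(32.5), np.float64(33.5), np.float64(33.0), np.float64(33.0), np.float64(29.5), np.float64(30.0), np.float64(32.5), np.float64(34.5), np.float64(31.0), np.float64(30.5), np.float64(30.5), np.float64(30.0), np.float64(38.5), np.float64(30.0)]
```

The full scan overturns the earlier round fits: both cameras favour yaw ≈ 0.05 for the top and 0.3 for the bottom, so the flat faces the robot. I refit from there.

```bash
python3 - <<'E'
from fit import *
import pickle
ct,cs,_=pickle.load(open("s0.pkl","rb"))
for n,p in(("top",(577,-12.3,.05,36)),("bottom",(577,-157,.3,28))):
  for nm,cc in(("T",[ct]),("S",[cs]),("TS",[ct,cs])):
    for b in(2.5,4,99):
        r=fit("round",cc,p[:2],p[3],white,fixz=p[3],yaws=[p[2]-.3,p[2],p[2]+.3],band=b);print(n,nm,b,r[0].round(2),round(r[1],3))
ct,cs=pickle.load(open("last.pkl","rb"))
P=pickle.load(open("P.pkl","rb"))
for n,p in P.items():   # check half turn of the others on the first picture
    if n[0]in"ra" and n!="arched_top":continue
E
python3 plan.py 540 -180 115 0.9 577 -157.1 115 1.87
```

```text
top T 2.5 [ 5.7292e+02 -1.2070e+01  3.6000e+01  1.3000e-01] 0.146
top T 4 [ 5.7297e+02 -1.2030e+01  3.6000e+01  1.3000e-01] 0.109
top T 99 [ 5.7287e+02 -1.1820e+01  3.6000e+01  1.2000e-01] 0.091
top S 2.5 [ 5.7126e+02 -1.3540e+01  3.6000e+01  7.0000e-02] 0.178
top S 4 [ 5.7126e+02 -1.3610e+01  3.6000e+01  6.0000e-02] 0.146
top S 99 [ 5.7126e+02 -1.3610e+01  3.6000e+01  6.0000e-02] 0.146
top TS 2.5 [ 5.7239e+02 -1.2180e+01  3.6000e+01  8.0000e-02] 0.351
top TS 4 [ 5.7239e+02 -1.2180e+01  3.6000e+01  8.0000e-02] 0.278
top TS 99 [ 5.7232e+02 -1.2260e+01  3.6000e+01  8.0000e-02] 0.256
bottom T 2.5 [ 5.7169e+02 -1.5718e+02  2.8000e+01  2.7000e-01] 0.27
bottom T 4 [ 5.7167e+02 -1.5716e+02  2.8000e+01  2.8000e-01] 0.233
bottom T 99 [ 5.7169e+02 -1.5718e+02  2.8000e+01  2.7000e-01] 0.3
bottom S 2.5 [ 5.7095e+02 -1.5806e+02  2.8000e+01  3.0000e-01] 0.131
bottom S 4 [ 5.7112e+02 -1.5808e+02  2.8000e+01  3.1000e-01] 0.136
bottom S 99 [ 5.7112e+02 -1.5808e+02  2.8000e+01  3.1000e-01] 0.136
bottom TS 2.5 [ 5.7144e+02 -1.5729e+02  2.8000e+01  3.1000e-01] 0.42
bottom TS 4 [ 5.7145e+02 -1.5729e+02  2.8000e+01  3.1000e-01] 0.387
bottom TS 99 [ 5.715e+02 -1.575e+02  2.800e+01  3.000e-01] 0.443
clk 20.4 pos [ 556.2 -306.   119.4] rot [-3.14e+00  2.00e-03  6.10e-02] gap 84.6 F 0.0 wf [ 0.   0.3 -0.6] q6 0.95
-> 540.0 -180.0 115.0 0.9
  dx -0.070 dy -1.000 dz 0.030 wz -0.420 rows>=6
  dx 0.189 dy -0.190 dz 0.014 wz 0.000 rows>=1
-> 577.0 -157.1 115.0 1.87
  dx 0.410 dy 0.148 dz -0.000 wz -0.485 rows>=7
```

servo_tool([
  {"wx": 0,"wy": 0,"wz": -0.42,"dx": -0.07,"dy": -1.0,"dz": 0.03,"fingers": -1},
  {"wx": 0,"wy": 0,"wz": -0.42,"dx": -0.07,"dy": -1.0,"dz": 0.03,"fingers": -1},
  {"wx": 0,"wy": 0,"wz": -0.42,"dx": -0.07,"dy": -1.0,"dz": 0.03,"fingers": -1},
  {"wx": 0,"wy": 0,"wz": -0.42,"dx": -0.07,"dy": -1.0,"dz": 0.03,"fingers": -1},
  {"wx": 0,"wy": 0,"wz": -0.42,"dx": -0.07,"dy": -1.0,"dz": 0.03,"fingers": -1},
  {"wx": 0,"wy": 0,"wz": -0.42,"dx": -0.07,"dy": -1.0,"dz": 0.03,"fingers": -1},
  {"wx": 0,"wy": 0,"wz": -0.42,"dx": -0.07,"dy": -1.0,"dz": 0.03,"fingers": -1},
])

```text
clock: 21.1
eef_pos: [543.3, -206.7, 117.0]
eef_rot: [-3.14, 0.0, 0.902]
wrist_force: [-0.0, -1.4, -0.7]
finger_gap: 94.2
finger_force: 0.0
```

servo_tool([
  {"wx": 0,"wy": 0,"wz": -0.48,"dx": 0.58,"dy": -0.03,"dz": 0.0,"fingers": -1},
  {"wx": 0,"wy": 0,"wz": -0.48,"dx": 0.58,"dy": -0.03,"dz": 0.0,"fingers": -1},
  {"wx": 0,"wy": 0,"wz": -0.48,"dx": 0.58,"dy": -0.03,"dz": 0.0,"fingers": -1},
  {"wx": 0,"wy": 0,"wz": -0.48,"dx": 0.58,"dy": -0.03,"dz": 0.0,"fingers": -1},
  {"wx": 0,"wy": 0,"wz": -0.48,"dx": 0.58,"dy": -0.03,"dz": 0.0,"fingers": -1},
  {"wx": 0,"wy": 0,"wz": -0.48,"dx": 0.58,"dy": -0.03,"dz": 0.0,"fingers": -1},
  {"wx": 0,"wy": 0,"wz": -0.48,"dx": 0.58,"dy": -0.03,"dz": 0.0,"fingers": -1},
  {"wx": 0,"wy": 0,"wz": -0.48,"dx": 0.58,"dy": -0.03,"dz": 0.0,"fingers": -1},
])

```text
clock: 21.9
eef_pos: [577.1, -159.6, 117.3]
eef_rot: [-3.141, -0.001, 1.859]
wrist_force: [-0.3, 0.1, -1.2]
finger_gap: 94.1
finger_force: 0.0
```

```bash
python3 plan.py 573.9 -156.7 60 1.86 573.9 -156.7 9 1.86
```

```text
clk 21.9 pos [ 577.1 -159.6  117.3] rot [-3.141e+00 -1.000e-03  1.859e+00] gap 94.1 F 0.0 wf [-0.3  0.1 -1.2] q6 -0.62
-> 573.9 -156.7 60.0 1.86
  dx 0.036 dy -0.022 dz 0.573 wz -0.001 rows>=2
-> 573.9 -156.7 9.0 1.86
  dx 0.000 dy -0.000 dz 0.510 wz 0.000 rows>=2
```

servo_tool([
  {"wx": 0,"wy": 0,"wz": 0,"dx": 0.036,"dy": -0.022,"dz": 0.4,"fingers": -1},
  {"wx": 0,"wy": 0,"wz": 0,"dx": 0.036,"dy": -0.022,"dz": 0.6,"fingers": -1},
  {"wx": 0,"wy": 0,"wz": 0,"dx": 0.036,"dy": -0.022,"dz": 0.6,"fingers": -1},
])

```text
clock: 22.2
eef_pos: [572.5, -156.3, 54.8]
eef_rot: [-3.137, -0.003, 1.857]
wrist_force: [-0.4, 0.0, -0.2]
finger_gap: 94.4
finger_force: 0.0
```

servo_tool([
  {"wx": 0,"wy": 0,"wz": 0,"dx": 0,"dy": 0,"dz": 0.3,"fingers": -1},
  {"wx": 0,"wy": 0,"wz": 0,"dx": 0,"dy": 0,"dz": 0.48,"fingers": -1},
  {"wx": 0,"wy": 0,"wz": 0,"dx": 0,"dy": 0,"dz": 0.48,"fingers": -0.5},
  {"wx": 0,"wy": 0,"wz": 0,"dx": 0,"dy": 0,"dz": 0.48,"fingers": -0.3},
  {"wx": 0,"wy": 0,"wz": 0,"dx": 0,"dy": 0,"dz": 0.48,"fingers": 0},
  {"wx": 0,"wy": 0,"wz": 0,"dx": 0,"dy": 0,"dz": 0.48,"fingers": 0.5},
  {"wx": 0,"wy": 0,"wz": 0,"dx": 0,"dy": 0,"dz": 0.48,"fingers": 1},
  {"wx": 0,"wy": 0,"wz": 0,"dx": 0,"dy": 0,"dz": 0.48,"fingers": 1},
], newtons=20)

```text
clock: 23.0
eef_pos: [574.2, -157.1, 10.8]
eef_rot: [3.141, 0.001, 1.861]
wrist_force: [-4.4, -1.1, 6.6]
finger_gap: 58.1
finger_force: 20.0
```

servo_tool([
  {"wx": 0,"wy": 0,"wz": 0,"dx": 0,"dy": 0,"dz": 0,"fingers": -0.6},
  {"wx": 0,"wy": 0,"wz": 0,"dx": 0,"dy": 0,"dz": 0,"fingers": -1},
  {"wx": 0,"wy": 0,"wz": 0,"dx": 0,"dy": 0,"dz": 0,"fingers": -1},
  {"wx": 0,"wy": 0,"wz": 0,"dx": 0,"dy": 0,"dz": 0,"fingers": -1},
  {"wx": 0,"wy": 0,"wz": 0,"dx": 0,"dy": 0,"dz": -0.4,"fingers": -1},
  {"wx": 0,"wy": 0,"wz": 0,"dx": 0,"dy": 0,"dz": -0.8,"fingers": -1},
  {"wx": 0,"wy": 0,"wz": 0,"dx": 0,"dy": 0,"dz": -0.8,"fingers": -1},
  {"wx": 0,"wy": 0,"wz": 0,"dx": 0,"dy": 0,"dz": -0.8,"fingers": -1},
])

```text
clock: 23.8
eef_pos: [574.4, -156.8, 90.4]
eef_rot: [3.14, 0.001, 1.861]
wrist_force: [-0.1, -0.2, -0.2]
finger_gap: 94.3
finger_force: 0.0
```

```bash
python3 plan.py 574.8 -12.1 88 1.66 574.8 -12.1 12.5 1.66
```

```text
clk 23.8 pos [ 574.4 -156.8   90.4] rot [3.140e+00 1.000e-03 1.861e+00] gap 94.3 F 0.0 wf [-0.1 -0.2 -0.2] q6 -0.62
-> 574.8 -12.1 88.0 1.66
  dx 1.000 dy 0.300 dz 0.020 wz 0.100 rows>=3
  dx 0.401 dy 0.039 dz 0.004 wz 0.000 rows>=1
-> 574.8 -12.1 12.5 1.66
  dx 0.000 dy -0.000 dz 0.755 wz 0.000 rows>=2
```

servo_tool([
  {"wx": 0,"wy": 0,"wz": 0.1,"dx": 1.0,"dy": 0.3,"dz": 0.02,"fingers": -1},
  {"wx": 0,"wy": 0,"wz": 0.1,"dx": 1.0,"dy": 0.3,"dz": 0.02,"fingers": -1},
  {"wx": 0,"wy": 0,"wz": 0.1,"dx": 1.0,"dy": 0.3,"dz": 0.02,"fingers": -1},
])

```text
clock: 24.1
eef_pos: [573.3, -48.2, 86.2]
eef_rot: [-3.139, -0.001, 1.662]
wrist_force: [-0.4, -0.8, 0.4]
finger_gap: 93.9
finger_force: 0.0
```

servo_tool([
  {"wx": 0,"wy": 0,"wz": 0,"dx": 0.4,"dy": 0.04,"dz": 0,"fingers": -1},
  {"wx": 0,"wy": 0,"wz": 0,"dx": 0.4,"dy": 0.04,"dz": 0,"fingers": -1},
  {"wx": 0,"wy": 0,"wz": 0,"dx": 0.4,"dy": 0.04,"dz": 0,"fingers": -1},
  {"wx": 0,"wy": 0,"wz": 0,"dx": 0.4,"dy": 0.04,"dz": 0,"fingers": -1},
])

```text
clock: 24.5
eef_pos: [574.4, -13.1, 87.2]
eef_rot: [-3.141, -0.0, 1.66]
wrist_force: [-0.4, -0.6, -0.7]
finger_gap: 94.1
finger_force: 0.0
```

```bash
python3 plan.py 574.8 -12.1 12.5 1.66
```

```text
clk 24.5 pos [574.4 -13.1  87.2] rot [-3.141 -0.     1.66 ] gap 94.1 F 0.0 wf [-0.4 -0.6 -0.7] q6 -0.18
-> 574.8 -12.1 12.5 1.66
  dx 0.010 dy 0.005 dz 0.747 wz 0.000 rows>=2
```

servo_tool([
  {"wx": 0,"wy": 0,"wz": 0,"dx": 0.01,"dy": 0.005,"dz": 0.45,"fingers": -1},
  {"wx": 0,"wy": 0,"wz": 0,"dx": 0.01,"dy": 0.005,"dz": 0.745,"fingers": -1},
  {"wx": 0,"wy": 0,"wz": 0,"dx": 0.01,"dy": 0.005,"dz": 0.745,"fingers": -0.5},
  {"wx": 0,"wy": 0,"wz": 0,"dx": 0.01,"dy": 0.005,"dz": 0.745,"fingers": 0},
  {"wx": 0,"wy": 0,"wz": 0,"dx": 0.01,"dy": 0.005,"dz": 0.745,"fingers": 1},
  {"wx": 0,"wy": 0,"wz": 0,"dx": 0.01,"dy": 0.005,"dz": 0.745,"fingers": 1},
  {"wx": 0,"wy": 0,"wz": 0,"dx": 0.01,"dy": 0.005,"dz": 0.745,"fingers": 1},
  {"wx": 0,"wy": 0,"wz": 0,"dx": 0.01,"dy": 0.005,"dz": 0.745,"fingers": 1},
], newtons=30)

```text
clock: 25.3
eef_pos: [575.4, -11.3, 14.6]
eef_rot: [3.141, 0.0, 1.661]
wrist_force: [-3.6, -1.8, 7.2]
finger_gap: 58.5
finger_force: 30.0
```

servo_tool([
  {"wx": 0,"wy": 0,"wz": 0,"dx": 0,"dy": 0,"dz": -0.3,"fingers": 1},
  {"wx": 0,"wy": 0,"wz": 0,"dx": 0,"dy": 0,"dz": -0.7,"fingers": 1},
  {"wx": 0,"wy": 0,"wz": 0,"dx": 0,"dy": 0,"dz": -0.85,"fingers": 1},
  {"wx": 0,"wy": 0,"wz": 0,"dx": 0,"dy": 0,"dz": -0.85,"fingers": 1},
  {"wx": 0,"wy": 0,"wz": 0,"dx": 0,"dy": 0,"dz": -0.85,"fingers": 1},
])

```text
clock: 25.8
eef_pos: [574.5, -11.1, 97.1]
eef_rot: [-3.14, -0.0, 1.661]
wrist_force: [-0.6, -0.7, -1.9]
finger_gap: 58.1
finger_force: 30.0
```

```bash
python3 plan.py 574.2 -156.9 95 1.861 
```

```text
clk 25.8 pos [574.5 -11.1  97.1] rot [-3.14  -0.     1.661] gap 58.1 F 30.0 wf [-0.6 -0.7 -1.9] q6 -0.17
-> 574.2 -156.9 95.0 1.861
  dx -1.000 dy -0.090 dz 0.010 wz -0.100 rows>=3
  dx -0.434 dy -0.133 dz 0.011 wz -0.000 rows>=2
```

servo_tool([
  {"wx": 0,"wy": 0,"wz": -0.1,"dx": -1.0,"dy": -0.09,"dz": 0.01,"fingers": 1},
  {"wx": 0,"wy": 0,"wz": -0.1,"dx": -1.0,"dy": -0.09,"dz": 0.01,"fingers": 1},
  {"wx": 0,"wy": 0,"wz": -0.1,"dx": -1.0,"dy": -0.09,"dz": 0.01,"fingers": 1},
  {"wx": 0,"wy": 0,"wz": -0.1,"dx": -1.0,"dy": -0.09,"dz": 0.01,"fingers": 1},
])

```text
clock: 26.2
eef_pos: [574.2, -112.4, 95.2]
eef_rot: [-3.139, -0.002, 1.858]
wrist_force: [-0.4, 1.1, -1.8]
finger_gap: 58.5
finger_force: 30.0
```

servo_tool([
  {"wx": 0,"wy": 0,"wz": 0,"dx": -0.427,"dy": -0.133,"dz": 0.3,"fingers": 1},
  {"wx": 0,"wy": 0,"wz": 0,"dx": -0.427,"dy": -0.133,"dz": 0.3,"fingers": 1},
  {"wx": 0,"wy": 0,"wz": 0,"dx": -0.427,"dy": -0.133,"dz": 0.38,"fingers": 1},
  {"wx": 0,"wy": 0,"wz": 0,"dx": -0.427,"dy": -0.133,"dz": 0.38,"fingers": 1},
  {"wx": 0,"wy": 0,"wz": 0,"dx": -0.427,"dy": -0.133,"dz": 0.38,"fingers": 1},
])

```text
clock: 26.7
eef_pos: [574.8, -155.0, 59.4]
eef_rot: [-3.142, -0.0, 1.862]
wrist_force: [0.4, -0.1, -1.5]
finger_gap: 58.2
finger_force: 30.0
```

```bash
python3 plan.py 574.1 -156.2 44 1.861 
```

```text
clk 26.7 pos [ 574.8 -155.    59.4] rot [-3.142 -0.     1.862] gap 58.2 F 30.0 wf [ 0.4 -0.1 -1.5] q6 -0.62
-> 574.1 -156.2 44.0 1.861
  dx -0.010 dy -0.010 dz 0.154 wz 0.001 rows>=1
```

servo_tool([
  {"wx": 0,"wy": 0,"wz": 0,"dx": -0.01,"dy": -0.008,"dz": 0.05,"fingers": 1},
  {"wx": 0,"wy": 0,"wz": 0,"dx": -0.01,"dy": -0.008,"dz": 0.08,"fingers": 1},
  {"wx": 0,"wy": 0,"wz": 0,"dx": -0.01,"dy": -0.008,"dz": 0.1,"fingers": 1},
  {"wx": 0,"wy": 0,"wz": 0,"dx": -0.01,"dy": -0.008,"dz": 0.12,"fingers": 1},
  {"wx": 0,"wy": 0,"wz": 0,"dx": -0.01,"dy": -0.008,"dz": 0.14,"fingers": 1},
  {"wx": 0,"wy": 0,"wz": 0,"dx": -0.01,"dy": -0.008,"dz": 0.14,"fingers": 1},
])

```text
clock: 27.3
eef_pos: [574.1, -157.3, 45.2]
eef_rot: [-3.142, -0.0, 1.861]
wrist_force: [0.0, 1.3, 0.1]
finger_gap: 58.7
finger_force: 30.0
```

servo_tool([
  {"wx": 0,"wy": 0,"wz": 0,"dx": 0,"dy": 0,"dz": 0.01,"fingers": 1},
  {"wx": 0,"wy": 0,"wz": 0,"dx": 0,"dy": 0,"dz": 0.02,"fingers": 1},
  {"wx": 0,"wy": 0,"wz": 0,"dx": 0,"dy": 0,"dz": 0.02,"fingers": 1},
])

```text
clock: 27.6
eef_pos: [574.3, -157.2, 43.9]
eef_rot: [3.141, -0.0, 1.861]
wrist_force: [-1.4, 2.1, 4.1]
finger_gap: 58.5
finger_force: 30.0
```

servo_tool([
  {"wx": 0,"wy": 0,"wz": 0,"dx": 0.01,"dy": 0,"dz": 0,"fingers": 1},
  {"wx": 0,"wy": 0,"wz": 0,"dx": 0.01,"dy": 0,"dz": 0.008,"fingers": 1},
  {"wx": 0,"wy": 0,"wz": 0,"dx": 0.01,"dy": 0,"dz": 0.013,"fingers": 1},
  {"wx": 0,"wy": 0,"wz": 0,"dx": 0.01,"dy": 0,"dz": 0.013,"fingers": 1},
])

```text
clock: 28.0
eef_pos: [573.8, -156.4, 42.5]
eef_rot: [3.141, 0.0, 1.861]
wrist_force: [-3.5, 1.5, 8.1]
finger_gap: 58.5
finger_force: 30.0
```

servo_tool([
  {"wx": 0,"wy": 0,"wz": 0,"dx": 0,"dy": 0,"dz": 0.004,"fingers": 1},
  {"wx": 0,"wy": 0,"wz": 0,"dx": 0,"dy": 0,"dz": 0.004,"fingers": -0.6},
  {"wx": 0,"wy": 0,"wz": 0,"dx": 0,"dy": 0,"dz": 0.004,"fingers": -1},
  {"wx": 0,"wy": 0,"wz": 0,"dx": 0,"dy": 0,"dz": 0.004,"fingers": -1},
  {"wx": 0,"wy": 0,"wz": 0,"dx": 0,"dy": 0,"dz": -0.4,"fingers": -1},
  {"wx": 0,"wy": 0,"wz": 0,"dx": 0,"dy": 0,"dz": -0.8,"fingers": -1},
  {"wx": 0,"wy": 0,"wz": 0,"dx": 0,"dy": 0,"dz": -0.8,"fingers": -1},
  {"wx": 0,"wy": 0,"wz": 0,"dx": 0,"dy": 0,"dz": -0.8,"fingers": -1},
])

```text
clock: 28.8
eef_pos: [574.0, -156.6, 122.4]
eef_rot: [3.141, 0.001, 1.861]
wrist_force: [-0.7, 0.4, 0.2]
finger_gap: 94.0
finger_force: 0.0
```

```bash
python3 plan.py 450 30 135 2.83 450 200 135 2.83 574 290.1 120 2.83
```

```text
clk 28.8 pos [ 574.  -156.6  122.4] rot [3.141e+00 1.000e-03 1.861e+00] gap 94.0 F 0.0 wf [-0.7  0.4  0.2] q6 -0.62
-> 450.0 30.0 135.0 2.83
  dx 1.000 dy -0.310 dz -0.060 wz -0.485 rows>=7
  dx 0.930 dy 0.750 dz -0.070 wz 0.000 rows>=3
-> 450.0 200.0 135.0 2.83
  dx 0.320 dy 1.000 dz 0.000 wz 0.000 rows>=3
  dx 0.200 dy 0.616 dz 0.004 wz 0.000 rows>=2
-> 574.0 290.1 120.0 2.83
  dx -0.730 dy 1.000 dz 0.120 wz 0.000 rows>=3
  dx -0.175 dy 0.237 dz 0.030 wz 0.000 rows>=1
```

servo_tool([
  {"wx": 0,"wy": 0,"wz": -0.485,"dx": 1.0,"dy": -0.31,"dz": -0.06,"fingers": -1},
  {"wx": 0,"wy": 0,"wz": -0.485,"dx": 1.0,"dy": -0.31,"dz": -0.06,"fingers": -1},
  {"wx": 0,"wy": 0,"wz": -0.485,"dx": 1.0,"dy": -0.31,"dz": -0.06,"fingers": -1},
  {"wx": 0,"wy": 0,"wz": -0.485,"dx": 1.0,"dy": -0.31,"dz": -0.06,"fingers": -1},
  {"wx": 0,"wy": 0,"wz": -0.485,"dx": 1.0,"dy": -0.31,"dz": -0.06,"fingers": -1},
  {"wx": 0,"wy": 0,"wz": -0.485,"dx": 1.0,"dy": -0.31,"dz": -0.06,"fingers": -1},
  {"wx": 0,"wy": 0,"wz": -0.485,"dx": 1.0,"dy": -0.31,"dz": -0.06,"fingers": -1},
])

```text
clock: 29.5
eef_pos: [514.8, -69.3, 126.5]
eef_rot: [-3.141, -0.003, 2.837]
wrist_force: [0.2, -0.2, 0.2]
finger_gap: 93.7
finger_force: 0.0
```

servo_tool([
  {"wx": 0,"wy": 0,"wz": 0,"dx": 0.93,"dy": 0.75,"dz": -0.07,"fingers": -1},
  {"wx": 0,"wy": 0,"wz": 0,"dx": 0.93,"dy": 0.75,"dz": -0.07,"fingers": -1},
  {"wx": 0,"wy": 0,"wz": 0,"dx": 0.93,"dy": 0.75,"dz": -0.07,"fingers": -1},
])

```text
clock: 29.8
eef_pos: [447.3, 32.5, 133.7]
eef_rot: [-3.141, -0.003, 2.832]
wrist_force: [0.0, 0.8, 0.7]
finger_gap: 93.9
finger_force: 0.0
```

servo_tool([
  {"wx": 0,"wy": 0,"wz": 0,"dx": 0.32,"dy": 1.0,"dz": 0,"fingers": -1},
  {"wx": 0,"wy": 0,"wz": 0,"dx": 0.32,"dy": 1.0,"dz": 0,"fingers": -1},
  {"wx": 0,"wy": 0,"wz": 0,"dx": 0.32,"dy": 1.0,"dz": 0,"fingers": -1},
])

```text
clock: 30.1
eef_pos: [448.9, 139.1, 133.8]
eef_rot: [-3.141, -0.002, 2.835]
wrist_force: [-0.3, -0.4, -0.2]
finger_gap: 93.9
finger_force: 0.0
```

servo_tool([
  {"wx": 0,"wy": 0,"wz": 0,"dx": 0.2,"dy": 0.8,"dz": 0,"fingers": -1},
  {"wx": 0,"wy": 0,"wz": 0,"dx": 0.2,"dy": 0.8,"dz": 0,"fingers": -1},
  {"wx": 0,"wy": 0,"wz": 0,"dx": 0.2,"dy": 0.8,"dz": 0,"fingers": -1},
])

```text
clock: 30.4
eef_pos: [454.9, 219.8, 133.6]
eef_rot: [-3.141, -0.002, 2.834]
wrist_force: [-0.6, -0.4, 0.5]
finger_gap: 94.6
finger_force: 0.0
```

```bash
python3 plan.py 574 290.1 120 2.83;python3 look.py sh1 "((255,135,75,75),(235,185,75,75))"; python3 - <<'E'
from fit import *
import pickle
ct,cs=pickle.load(open("last.pkl","rb"))
for n,p,z in(("shouldered",(574,290,-.31),36),("shouldered",(423.5,232.5,.45),28),("round",(571.5,-157,.29),64),("arched",(557,-306.5,.06),64)):
  for nm,cc in(("T",[ct]),("S",[cs]),("TS",[ct,cs])):
    try: r=fit(n,cc,p[:2],z,white,fixz=None if nm=="TS" else z,yaws=[p[2]]);print(n,nm,r[0].round(2),round(r[1],3))
    except Exception as e: print(n,e)
E
```

```text
clk 30.4 pos [454.9 219.8 133.6] rot [-3.141e+00 -2.000e-03  2.834e+00] gap 94.6 F 0.0 wf [-0.6 -0.4  0.5] q6 -0.89
-> 574.0 290.1 120.0 2.83
  dx -0.900 dy 1.000 dz 0.130 wz 0.002 rows>=4
  dx -0.022 dy 0.031 dz 0.006 wz -0.000 rows>=1
shouldered T [ 5.7467e+02  2.8995e+02  3.6000e+01 -3.1000e-01] 0.05
shouldered S [ 5.7327e+02  2.9076e+02  3.6000e+01 -3.3000e-01] 0.04
shouldered TS [ 5.7437e+02  2.9004e+02  3.5490e+01 -3.1000e-01] 0.11
shouldered T [450.09 242.4   28.     1.42] 0.955
shouldered S [420.79 228.34  28.     0.59] 0.882
shouldered TS [423.03 222.91  24.54   0.64] 1.846
round T [ 5.7265e+02 -1.5792e+02  6.4000e+01  3.4000e-01] 0.064
round S [ 535.42 -176.21   64.      1.04] 0.807
round TS [ 5.7200e+02 -1.5755e+02  6.7650e+01  2.9000e-01] 1.008
arched T [ 5.5660e+02 -3.0723e+02  6.4000e+01  6.0000e-02] 0.156
arched S [ 578.33 -369.04   64.      1.71] 0.821
arched TS [ 5.5595e+02 -3.0601e+02  6.9430e+01  6.0000e-02] 1.154
```

View pics/sh1.png

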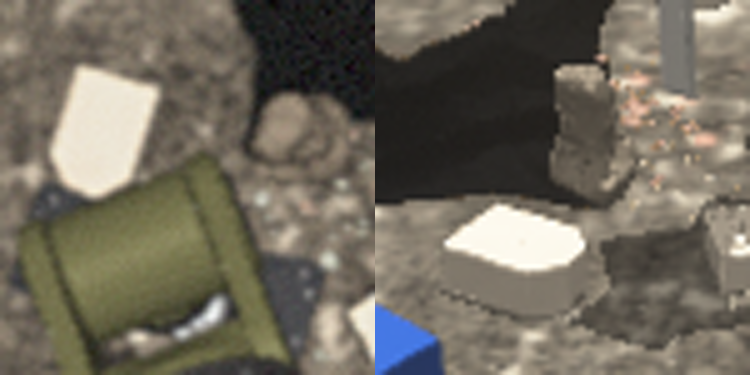

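The left pane shows the shouldered top at (105,130) and the sketch at (290,130), with its left edge at y ≈ 184. The gripper body will end at y ≈ 204, above 100 mm, so it clears.

servo_tool([
  {"wx": 0,"wy": 0,"wz": 0.002,"dx": -0.9,"dy": 1.0,"dz": 0.13,"fingers": -1},
  {"wx": 0,"wy": 0,"wz": 0.002,"dx": -0.9,"dy": 1.0,"dz": 0.13,"fingers": -1},
  {"wx": 0,"wy": 0,"wz": 0.002,"dx": -0.9,"dy": 1.0,"dz": 0.13,"fingers": -1},
  {"wx": 0,"wy": 0,"wz": 0.002,"dx": -0.9,"dy": 1.0,"dz": 0.13,"fingers": -1},
  {"wx": 0,"wy": 0,"wz": 0.002,"dx": -0.9,"dy": 1.0,"dz": 0.13,"fingers": -1},
])

```text
clock: 31.0
eef_pos: [571.5, 283.7, 120.7]
eef_rot: [-3.14, -0.002, 2.826]
wrist_force: [-0.1, 0.9, -0.2]
finger_gap: 94.2
finger_force: 0.0
```

```bash
python3 plan.py 574.2 290.1 60 2.83
```

```text
clk 31.0 pos [571.5 283.7 120.7] rot [-3.140e+00 -2.000e-03  2.826e+00] gap 94.2 F 0.0 wf [-0.1  0.9 -0.2] q6 -0.85
-> 574.2 290.1 60.0 2.83
  dx -0.006 dy 0.069 dz 0.607 wz -0.002 rows>=2
```

servo_tool([
  {"wx": 0,"wy": 0,"wz": -0.002,"dx": -0.006,"dy": 0.069,"dz": 0.1,"fingers": -1},
  {"wx": 0,"wy": 0,"wz": -0.002,"dx": -0.006,"dy": 0.069,"dz": 0.4,"fingers": -1},
  {"wx": 0,"wy": 0,"wz": -0.002,"dx": -0.006,"dy": 0.069,"dz": 0.6,"fingers": -1},
  {"wx": 0,"wy": 0,"wz": -0.002,"dx": -0.006,"dy": 0.069,"dz": 0.6,"fingers": -1},
  {"wx": 0,"wy": 0,"wz": -0.002,"dx": -0.006,"dy": 0.069,"dz": 0.6,"fingers": -1},
])

```text
clock: 31.5
eef_pos: [574.3, 291.5, 62.7]
eef_rot: [3.141, 0.0, 2.831]
wrist_force: [0.2, -0.4, 0.1]
finger_gap: 94.0
finger_force: 0.0
```

```bash
python3 plan.py 574.2 290.1 13 2.83
```

```text
clk 31.5 pos [574.3 291.5  62.7] rot [3.141 0.    2.831] gap 94.0 F 0.0 wf [ 0.2 -0.4  0.1] q6 -0.85
-> 574.2 290.1 13.0 2.83
  dx -0.003 dy -0.014 dz 0.497 wz 0.000 rows>=2
```

servo_tool([
  {"wx": 0,"wy": 0,"wz": 0,"dx": -0.003,"dy": -0.012,"dz": 0.3,"fingers": -1},
  {"wx": 0,"wy": 0,"wz": 0,"dx": -0.003,"dy": -0.012,"dz": 0.49,"fingers": -1},
  {"wx": 0,"wy": 0,"wz": 0,"dx": -0.003,"dy": -0.012,"dz": 0.49,"fingers": -0.5},
  {"wx": 0,"wy": 0,"wz": 0,"dx": -0.003,"dy": -0.012,"dz": 0.49,"fingers": 0},
  {"wx": 0,"wy": 0,"wz": 0,"dx": -0.003,"dy": -0.012,"dz": 0.49,"fingers": 1},
  {"wx": 0,"wy": 0,"wz": 0,"dx": -0.003,"dy": -0.012,"dz": 0.49,"fingers": 1},
  {"wx": 0,"wy": 0,"wz": 0,"dx": -0.003,"dy": -0.012,"dz": 0.49,"fingers": 1},
  {"wx": 0,"wy": 0,"wz": 0,"dx": -0.003,"dy": -0.012,"dz": 0.49,"fingers": 1},
], newtons=30)

```text
clock: 32.3
eef_pos: [574.7, 290.6, 14.0]
eef_rot: [3.141, 0.001, 2.831]
wrist_force: [-2.5, -1.4, 6.8]
finger_gap: 57.8
finger_force: 30.0
```

servo_tool([
  {"wx": 0,"wy": 0,"wz": 0,"dx": 0,"dy": 0,"dz": -0.3,"fingers": 1},
  {"wx": 0,"wy": 0,"wz": 0,"dx": 0,"dy": 0,"dz": -0.7,"fingers": 1},
  {"wx": 0,"wy": 0,"wz": 0,"dx": 0,"dy": 0,"dz": -0.95,"fingers": 1},
  {"wx": 0,"wy": 0,"wz": 0,"dx": 0,"dy": 0,"dz": -0.95,"fingers": 1},
  {"wx": 0,"wy": 0,"wz": 0,"dx": 0,"dy": 0,"dz": -0.95,"fingers": 1},
])

```text
clock: 32.8
eef_pos: [574.0, 290.3, 107.3]
eef_rot: [-3.141, -0.001, 2.831]
wrist_force: [0.3, -0.6, -3.1]
finger_gap: 57.7
finger_force: 30.0
```

```bash
python3 plan.py 460 270 105 3.59 423.3 232.4 70 3.59
```

```text
clk 32.8 pos [574.  290.3 107.3] rot [-3.141e+00 -1.000e-03  2.831e+00] gap 57.7 F 30.0 wf [ 0.3 -0.6 -3.1] q6 -0.85
-> 460.0 270.0 105.0 3.59
  dx 1.000 dy -0.530 dz 0.020 wz -0.380 rows>=6
  dx 0.025 dy 0.007 dz 0.003 wz 0.000 rows>=1
-> 423.3 232.4 70.0 3.59
  dx 0.494 dy -0.179 dz 0.350 wz 0.000 rows>=2
```

servo_tool([
  {"wx": 0,"wy": 0,"wz": -0.38,"dx": 1.0,"dy": -0.53,"dz": 0.02,"fingers": 1},
  {"wx": 0,"wy": 0,"wz": -0.38,"dx": 1.0,"dy": -0.53,"dz": 0.02,"fingers": 1},
  {"wx": 0,"wy": 0,"wz": -0.38,"dx": 1.0,"dy": -0.53,"dz": 0.02,"fingers": 1},
  {"wx": 0,"wy": 0,"wz": -0.38,"dx": 1.0,"dy": -0.53,"dz": 0.02,"fingers": 1},
  {"wx": 0,"wy": 0,"wz": -0.38,"dx": 1.0,"dy": -0.53,"dz": 0.02,"fingers": 1},
  {"wx": 0,"wy": 0,"wz": -0.38,"dx": 1.0,"dy": -0.53,"dz": 0.02,"fingers": 1},
  {"wx": 0,"wy": 0,"wz": -0.38,"dx": 1.0,"dy": -0.53,"dz": 0.02,"fingers": 1},
])

```text
clock: 33.5
eef_pos: [462.4, 270.3, 104.8]
eef_rot: [-3.142, -0.002, -2.696]
wrist_force: [0.2, 0.7, -2.3]
finger_gap: 57.9
finger_force: 30.0
```

servo_tool([
  {"wx": 0,"wy": 0,"wz": 0,"dx": 0.518,"dy": -0.17,"dz": 0.35,"fingers": 1},
  {"wx": 0,"wy": 0,"wz": 0,"dx": 0.518,"dy": -0.17,"dz": 0.35,"fingers": 1},
  {"wx": 0,"wy": 0,"wz": 0,"dx": 0.518,"dy": -0.17,"dz": 0.35,"fingers": 1},
  {"wx": 0,"wy": 0,"wz": 0,"dx": 0.518,"dy": -0.17,"dz": 0.35,"fingers": 1},
  {"wx": 0,"wy": 0,"wz": 0,"dx": 0.518,"dy": -0.17,"dz": 0.35,"fingers": 1},
])

```text
clock: 34.0
eef_pos: [424.6, 233.4, 71.6]
eef_rot: [-3.142, 0.001, -2.694]
wrist_force: [0.2, -0.9, -1.4]
finger_gap: 58.0
finger_force: 30.0
```

```bash
python3 plan.py 423.4 232.3 54 3.59
```

```text
clk 34.0 pos [424.6 233.4  71.6] rot [-3.142e+00  1.000e-03 -2.694e+00] gap 58.0 F 30.0 wf [ 0.2 -0.9 -1.4] q6 -1.59
-> 423.4 232.3 54.0 3.59
  dx 0.015 dy -0.005 dz 0.176 wz -0.000 rows>=1
```

servo_tool([
  {"wx": 0,"wy": 0,"wz": 0,"dx": 0.014,"dy": -0.004,"dz": 0.15,"fingers": 1},
  {"wx": 0,"wy": 0,"wz": 0,"dx": 0.014,"dy": -0.004,"dz": 0.2,"fingers": 1},
  {"wx": 0,"wy": 0,"wz": 0,"dx": 0.014,"dy": -0.004,"dz": 0.22,"fingers": 1},
  {"wx": 0,"wy": 0,"wz": 0,"dx": 0.014,"dy": -0.004,"dz": 0.24,"fingers": 1},
  {"wx": 0,"wy": 0,"wz": 0,"dx": 0.014,"dy": -0.004,"dz": 0.26,"fingers": 1},
  {"wx": 0,"wy": 0,"wz": 0,"dx": 0.014,"dy": -0.004,"dz": 0.26,"fingers": 1},
])

```text
clock: 34.6
eef_pos: [422.6, 231.8, 45.1]
eef_rot: [3.142, 0.0, -2.692]
wrist_force: [0.2, -0.2, -2.5]
finger_gap: 57.6
finger_force: 30.0
```

servo_tool([
  {"wx": 0,"wy": 0,"wz": 0,"dx": 0,"dy": 0,"dz": 0.01,"fingers": 1},
  {"wx": 0,"wy": 0,"wz": 0,"dx": 0,"dy": 0,"dz": 0.02,"fingers": 1},
  {"wx": 0,"wy": 0,"wz": 0,"dx": 0,"dy": 0,"dz": 0.02,"fingers": 1},
])

```text
clock: 34.9
eef_pos: [422.8, 231.9, 43.2]
eef_rot: [-3.142, 0.001, -2.692]
wrist_force: [0.6, 0.9, -1.6]
finger_gap: 58.0
finger_force: 30.0
```

servo_tool([
  {"wx": 0,"wy": 0,"wz": 0,"dx": 0,"dy": 0,"dz": 0.007,"fingers": 1},
  {"wx": 0,"wy": 0,"wz": 0,"dx": 0,"dy": 0,"dz": 0.014,"fingers": 1},
  {"wx": 0,"wy": 0,"wz": 0,"dx": 0,"dy": 0,"dz": 0.014,"fingers": 1},
])

```text
clock: 35.2
eef_pos: [422.8, 231.9, 42.0]
eef_rot: [3.142, 0.001, -2.692]
wrist_force: [-0.5, 1.0, 3.0]
finger_gap: 57.9
finger_force: 30.0
```

servo_tool([
  {"wx": 0,"wy": 0,"wz": 0,"dx": 0,"dy": 0,"dz": 0.004,"fingers": 1},
  {"wx": 0,"wy": 0,"wz": 0,"dx": 0,"dy": 0,"dz": 0.004,"fingers": -0.6},
  {"wx": 0,"wy": 0,"wz": 0,"dx": 0,"dy": 0,"dz": 0.004,"fingers": -0.8},
  {"wx": 0,"wy": 0,"wz": 0,"dx": 0,"dy": 0,"dz": 0.004,"fingers": -0.8},
  {"wx": 0,"wy": 0,"wz": 0,"dx": 0,"dy": 0,"dz": -0.4,"fingers": -0.8},
  {"wx": 0,"wy": 0,"wz": 0,"dx": 0,"dy": 0,"dz": -1.0,"fingers": -0.8},
  {"wx": 0,"wy": 0,"wz": 0,"dx": 0,"dy": 0,"dz": -1.0,"fingers": -0.8},
  {"wx": 0,"wy": 0,"wz": 0,"dx": 0,"dy": 0,"dz": -1.0,"fingers": -0.8},
])

```text
clock: 36.0
eef_pos: [423.1, 232.1, 143.0]
eef_rot: [-3.142, 0.003, -2.692]
wrist_force: [-0.3, 0.1, 0.6]
finger_gap: 84.7
finger_force: 0.0
```

```bash
python3 plan.py 300 400 160 3.59
```

```text
clk 36.0 pos [423.1 232.1 143. ] rot [-3.142e+00  3.000e-03 -2.692e+00] gap 84.7 F 0.0 wf [-0.3  0.1  0.6] q6 -1.59
-> 300.0 400.0 160.0 3.59
  dx 0.190 dy 1.000 dz -0.080 wz 0.000 rows>=3
  dx 0.180 dy 1.000 dz -0.090 wz 0.000 rows>=3
  dx 0.010 dy 0.047 dz -0.000 wz 0.000 rows>=1
```

servo_tool([
  {"wx": 0,"wy": 0,"wz": 0,"dx": 0.19,"dy": 1.0,"dz": -0.08,"fingers": -0.8},
  {"wx": 0,"wy": 0,"wz": 0,"dx": 0.19,"dy": 1.0,"dz": -0.08,"fingers": -0.8},
  {"wx": 0,"wy": 0,"wz": 0,"dx": 0.19,"dy": 1.0,"dz": -0.08,"fingers": -0.8},
])

```text
clock: 36.3
eef_pos: [358.9, 316.3, 148.1]
eef_rot: [3.141, -0.002, -2.688]
wrist_force: [0.1, -0.9, 0.0]
finger_gap: 84.5
finger_force: 0.0
```

servo_tool([
  {"wx": 0,"wy": 0,"wz": 0,"dx": 0.18,"dy": 1.0,"dz": -0.09,"fingers": -0.8},
  {"wx": 0,"wy": 0,"wz": 0,"dx": 0.18,"dy": 1.0,"dz": -0.09,"fingers": -0.8},
  {"wx": 0,"wy": 0,"wz": 0,"dx": 0.18,"dy": 1.0,"dz": -0.09,"fingers": -0.8},
  {"wx": 0,"wy": 0,"wz": 0,"dx": 0.18,"dy": 1.0,"dz": -0.09,"fingers": -0.8},
])

```text
clock: 36.7
eef_pos: [301.7, 395.7, 157.0]
eef_rot: [-3.14, -0.002, -2.69]
wrist_force: [-0.6, 0.3, -0.0]
finger_gap: 84.5
finger_force: 0.0
```

```bash
python3 - <<'E'
from cell import *
from fit import *
import pickle
ct=camera("top");cs=camera("side");pickle.dump((ct,cs),open("last.pkl","wb"))
for n,p in(("square",(438.5,82.5,.5)),("shouldered",(423,232.2,.45)),("round",(571.5,-157,.29)),("arched",(557,-306.5,.06))):
  for nm,cc in(("T",[ct]),("S",[cs]),("TS",[ct,cs])):
    try: r=fit(n,cc,p[:2],64,white,fixz=None if nm=="TS" else 64,yaws=[p[2]]);print(n,nm,r[0].round(2),round(r[1],3))
    except Exception as e: print(n,e)
a=cv2.resize(ct["image"][135:225,215:475],None,fx=3,fy=3,interpolation=cv2.INTER_CUBIC)
b=cv2.resize(cs["image"][150:260,215:410],None,fx=4,fy=3,interpolation=cv2.INTER_CUBIC)
cv2.imwrite("pics/end.png",np.vstack([a,b])[:,:,::-1])
E
```

```text
square T [437.83  81.17  64.     0.52] 0.213
square S [437.26  79.96  64.     0.54] 0.282
square TS [437.52  80.81  64.39   0.52] 0.5
shouldered T [423.37 231.62  64.     0.45] 0.195
shouldered S [421.9  230.51  64.     0.44] 0.128
shouldered TS [422.53 231.2   64.17   0.45] 0.325
round T [ 5.7254e+02 -1.5795e+02  6.4000e+01  3.3000e-01] 0.067
round S [ 5.7258e+02 -1.5865e+02  6.4000e+01  3.1000e-01] 0.099
round TS [ 5.7236e+02 -1.5789e+02  6.4350e+01  3.1000e-01] 0.167
arched T [ 5.5654e+02 -3.0717e+02  6.4000e+01  6.0000e-02] 0.158
arched S [ 5.5651e+02 -3.0714e+02  6.4000e+01  5.0000e-02] 0.09
arched TS [ 5.5652e+02 -3.0713e+02  6.4150e+01  6.0000e-02] 0.25
```

View pics/end.png

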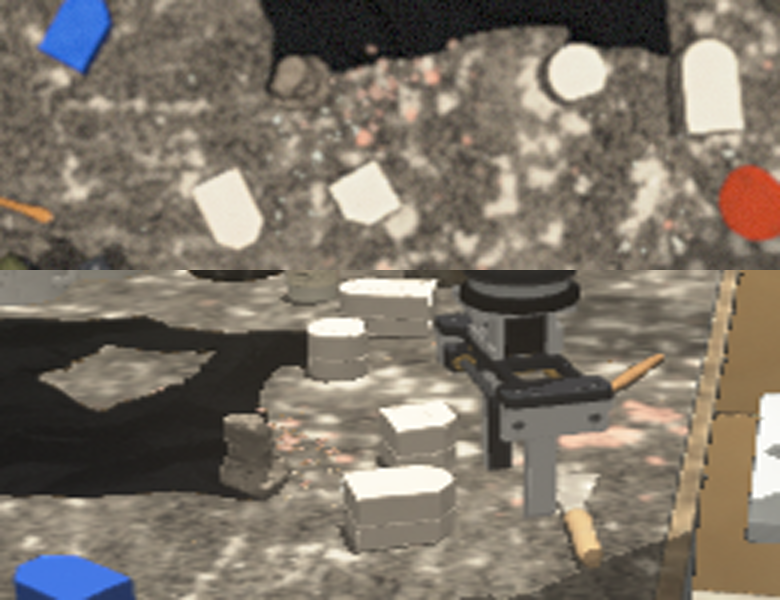

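The picture shows all four moulds closed with thin, even joints: round (577,72), arched (712,85), square (365,192) and shouldered (230,208). The fitted back heights are 64.2–64.4 mm against 64 mm. The sketch at (298,78) is unmoved and the gripper is clear of everything.

```bash
python3 -c "
from cell import *
print(sign_off())"
```

```text
the job is handed in; nothing more can be done
None
```

I closed all four moulds, with the core in its bed in the arched one, and handed the job in after about 37 s; back heights measured 64.2–64.4 mm against 64, the sketch looks unmoved, and no verdict was returned.

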